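# Hang the tape caddy on the rail and snap the pencil case onto its lower loop

## Task

Clear the table by hanging a chain: first hang the tape caddy by its lip on the upper rail of the stand, so that it leans against the lower rail, and let go of it; then hang the upright pencil case by its snap hook from the caddy's lower wire loop and press it down until the hook has clicked fully home on the springy loop, and let go. The snap needs a press of about 8 to 10 N; never let the case bear on the loop with more than 16 N, and do not disturb the other things on the table.

Things in the scene. Friction and masses are not known exactly. Their poses are not given: they have to be found in the camera images.
- rail (a point): middle of the axis of the fixed stand's upper rail, 240 mm above the table; y along the rail, -x to the stand's front. Round bar, diameter 10, 230 mm long between two 12 mm posts; an equal lower rail runs 85 mm below and 2 mm before it. The base plate (8 mm high) reaches from 10 mm before the rail to 110 mm behind it
- caddy: grey sheet-metal tape caddy, 0.3 kg, standing upright; origin under the tray's centre, z up, front -x. Tray 44 (x) x 100 (y) x 30 mm high with a roll of clear tape fixed in it (up to z = 60); back plate x = 22 to 26, 100 wide, 116 mm high, with a lip at its top and a black grip block on that
- caddy_lip (a point): where the rail's axis lies when the caddy hangs: x = 35, y = 0, z = 107 mm of the caddy, with its axes. The lip (60 mm wide) runs back from the plate's top and turns down to z = 95: a throat open below, x = 26 to 41, roof at z = 112 mm, that goes over the rail from above
- caddy_grip (a point): centre of the caddy's grip block, 16 (x) x 20 (y) x 42 mm high, at x = 28, y = 0, z = 137 mm of the caddy, with its axes; it stands on the lip (z = 116 to 158)
- loop_bar (a point): middle of the front bar of the caddy's lower loop, a level U of 6 mm steel wire out of the tray's front, at x = -82, z = 8 mm of the caddy; bar along y, 56 mm between the side wires' centres. Axes of the loop (the caddy's, when unloaded). The loop is springy: under load the bar sinks (10 to 15 mm while snapping) and comes back
- case: grey plastic pencil case, 0.18 kg, standing upright; origin under its centre, z up, front -x. Box 34 (x) x 72 (y) x 70 mm high; on its top a steel snap hook 26 mm wide, 116 mm above the underside, with a black grip block on that
- hook_seat (a point): where the loop's bar lies when fully home: x = -1.5, y = 0, z = 108 mm of the case, with its axes. Stem at x = -9.5 to -5.5, roof at z = 111, tip (x = 5.5 to 9.5) down to z = 88: open to +x between box and tip (18 mm), throat 11 mm wide, open below. A sprung tongue slants from the tip's foot up into the throat; the wire is forced up past it (about 8 to 10 N) and then held under the roof
- case_grip (a point): centre of the case's grip block, 16 (x) x 20 (y) x 42 mm high, at x = y = 0, z = 137 mm of the case, with its axes; it stands on the hook (z = 116 to 158)
- stapler: red metal stapler, 130 x 34 mm, 45 mm high, lying on the table; origin under its centre; to be left alone
- tape_a: roll of clear tape lying flat, diameter 60, 19 mm high; origin under its centre; to be left alone
- tape_b: another roll of clear tape lying flat, diameter 60, 19 mm high; origin under its centre; to be left alone
- ramekin: white ceramic ramekin, diameter 86, 45 mm high; origin under its centre; to be left alone
- bulldog: steel bulldog clip, 60 mm wide, 25 mm high, lying on the table; origin under its centre; to be left alone
- sharpener: small metal pencil sharpener, 26 x 18 x 13 mm; origin under its centre; to be left alone

How it is judged (in metres and radians):
On the way, in this order (a step that is already met when the one before it is completed fails the run):
1. the caddy hangs on the upper rail by its lip and has been let go (x of caddy_lip in the frame of rail between -0.009 and 0.009 m and y of caddy_lip in the frame of rail between -0.082 and 0.082 m and z of caddy_lip in the frame of rail between -0.005 and 0.005 m and angle between caddy's own z axis and vertical below 0.12 rad and contact force between the fingers and caddy below 0.1 N and linear speed of caddy below 0.03 m/s), for 0.3 s.
2. the case's hook has snapped home on the loop's front bar while the caddy stays hung (x of caddy_lip in the frame of rail between -0.009 and 0.009 m and y of caddy_lip in the frame of rail between -0.082 and 0.082 m and z of caddy_lip in the frame of rail between -0.005 and 0.005 m and angle between caddy's own z axis and vertical below 0.12 rad and x of loop_bar in the frame of hook_seat between -0.006 and 0.006 m and y of loop_bar in the frame of hook_seat between -0.022 and 0.022 m and z of loop_bar in the frame of hook_seat between -0.0032 and 0.0035 m), for 0.2 s.
At the end, for the whole second after the job is handed in: Caddy upright (7 deg), lip on the upper rail (within 9 mm across, 5 mm in height, 82 mm of its middle along it); case under the loop, off the table, upright (11 deg), the loop's front bar home in its hook (3.2 mm below, 3.5 above the seat, 6 across, 22 along); both at rest (under 0.05 m/s) (all of step 2 and height (world z) of case above 0.012 m and angle between case's own z axis and vertical below 0.2 rad and linear speed of each of case, caddy below 0.05 m/s); the robot touches nothing.
It fails at once if the case bears on the caddy or its loop with more than 16 N (contact force between case and caddy above 16 N).
It fails at once if another thing on the table is moved more than 25 mm (distance of any of stapler, tape_a, tape_b, ramekin, bulldog, sharpener from where it was at the start of the episode above 0.025 m).
It also fails if it takes over 72 s, if anything falls off the work surface, if the arm or the gripper's body presses on something with over 40 N, if the wrist force passes 120 N, or if a joint passes its speed limit or range.

## Robot

A 6-joint arm with a two-finger parallel gripper is mounted at the origin on the work surface. World frame = base frame: x ahead of the robot, y to its left, z up, the work surface at z = 0. Lengths are in mm, angles in rad, forces in N, time in s.
With the tool pointing down it reaches from about 400 to 925 mm from the base axis. Payload 12.5 kg.
Tool frame: the origin (TCP) lies midway between the tips of the shut fingers; the grasp point (between the pads) lies 19 mm behind it; y points along the fingers, x is the direction in which the jaws open and shut, and the axes are right-handed (so a half turn about y gives the same grasp; the last joint's range is limited). The gripper opens to 95 mm and grips with 3 to 60 N. Pads are 20 mm wide; open, the fingers measure 119 mm over their backs; the gripper's body (75 mm by 180 mm) begins 59 mm behind the grasp point.
Start: joints at [1.195, 0.491, 1.559, -0, 1.092, -0.106], TCP at [166.57, 602.416, 182.161] pointing down, gripper open.
Joint ranges: [-3.1, 3.1], [-0.84, 2.19], [0.05, 2.79], [-1.13, 4.28], [0.06, 2.93], [-2.69, 2.69]. Speed limits (rad/s): [2.22, 2.22, 2.79, 3.14, 3.14, 3.14].

## Interface

Orientations are given as [roll, pitch, yaw] about the fixed x, y, z axes, in that order (R = Rz(yaw) Ry(pitch) Rx(roll)).
In Python, from cell import env, vision, job gives the robot as it stands.
- The arm moves only by the shell command python3 -m crank 'ROWS' [OPENING]. ROWS is JSON, a list of rows, each a list of 6 numbers: the shift along the tool's x, y, z in mm, then the turn, a rotation vector about the tool's x, y, z in degrees. In form: [[x, y, z, rx, ry, rz], ...]. A call has 1 to 5 rows; each row is the pose to reach, as a shift and turn from the pose measured when the call began, along the tool's axes at that moment; what a row does not reach only later rows make up. A row lasts 1/10 s, in which the tool goes at most 50 mm and 8.59 degrees, less where a joint would pass 70% of its speed; a pose out of reach is approached as far as the arm can. A call with a gripper value outside its range is refused whole. OPENING is the opening, from 0 (shut) to 1 (fully open), set as the call begins (- or left out, the last holds). The fingers move at their own pace and stop on an object; the grip force is fixed at half the most. Time passes only in rows, so rows that repeat a pose let the fingers close. It gives the time, the measured TCP pose, the force and the opening at its end, in the units of the state.
- env.state(): the state, without advancing time (a new reading comes with each control period).
- vision.read_camera(name): name is "scene" or "top"; returns (picture, depth): 384x512x3 uint8, blue, green, red; 384x512 float32, mm along the optical axis (not along the pixel's ray), 0 where there is no reading.
- vision.calibration(name): a dict with "vertical_fov" (degrees; the focal length in pixels is half the picture's height over the tangent of half this angle, whatever the lens; pixels are square), "cx", "cy" (the principal point, pixels), "pose" (4x4, takes a point from camera to world coordinates). Camera axes: x right, y down, z forward; pixel columns grow to the right and rows downward; lengths in mm; the calibration is good to about 2 mm. A picture is of the moment at which its call begins. calibration takes no time and is no camera call.
- job.job_done(): hands the job in, once; it reports no verdict.
The state is a dict: "t": time; "joints": joint angles; "qvel": joint speeds; "tau": joint torques, N m; "eef_pos": TCP position; "tcp_rot": TCP orientation; "ft_force": force on the tool from outside, world axes, zero at the start; "moment": the same for the moment, N m; "opening": opening from 0.0 (shut) to 1.0 (fully open).
Only numpy, scipy, OpenCV 4.12 (cv2) and the standard library are available. Lean on these libraries where they do the work, as an engineer would, in place of code of your own. Each camera call takes 0.05 s, during which the arm holds its last target.

## Working session

There is one attempt and no reset: what is moved stays moved. The work goes in short steps, Python scripts to look and compute and a shell command to move; the robot and the scene stay as the last step left them, time stands still between calls to the robot, and variables do not carry over. Pictures are saved under pics/ and viewed, and the job is handed in when it is done.

```bash
ls; mkdir -p pics; python3 - <<'E'
from cell import env, vision, job
import cv2,numpy as np
print(env.state())
for n in("scene","top"):
    p,d=vision.read_camera(n); c=vision.calibration(n); print(n,c)
    cv2.imwrite(f"pics/{n}0.png",p); np.save(f"pics/{n}0.npy",d)
E
```

```text
pics
{'t': 0.0, 'joints': array([ 1.19539108e+00,  4.91551557e-01,  1.55946662e+00,  4.41489726e-06,
        1.09169009e+00, -1.05585453e-01]), 'qvel': array([-0.00033241, -0.00065848, -0.00083479,  0.00099962,  0.0005497 ,
        0.00084104]), 'tau': array([-3.22942287e-04, -6.12634921e+01, -2.58182323e+01,  6.92676567e-02,
        4.81942215e-02, -1.13545661e-04]), 'eef_pos': array([166.46133618, 602.12809383, 181.5608257 ]), 'tcp_rot': array([-1.57067486e+00,  1.10899281e-03,  1.30097457e+00]), 'ft_force': array([-0.02395832,  0.12728474,  0.21226645]), 'moment': array([ 0.03525825, -0.01731332,  0.05800757]), 'opening': 0.9986516911933806}
scene {'vertical_fov': 49.80208188299666, 'cx': 257.3485844316397, 'cy': 196.42651175193146, 'pose': array([[ 8.01312244e-01,  3.71457860e-01, -4.68953885e-01,
         1.10362607e+03],
       [ 5.97848691e-01, -4.68636804e-01,  6.50351051e-01,
        -7.73567840e+02],
       [ 2.18089593e-02, -8.01497726e-01, -5.97600004e-01,
         8.65798691e+02],
       [ 0.00000000e+00,  0.00000000e+00,  0.00000000e+00,
         1.00000000e+00]])}
top {'vertical_fov': 47.89391567247563, 'cx': 248.94263834234985, 'cy': 193.34714628009098, 'pose': array([[-4.19511396e-03, -9.91853837e-01,  1.27312083e-01,
         3.87840518e+02],
       [-9.99968945e-01,  3.31148759e-03, -7.15149718e-03,
         1.61857999e+01],
       [ 6.67164754e-03, -1.27338131e-01, -9.91836927e-01,
         1.36032886e+03],
       [ 0.00000000e+00,  0.00000000e+00,  0.00000000e+00,
         1.00000000e+00]])}
```

View pics/scene0.png

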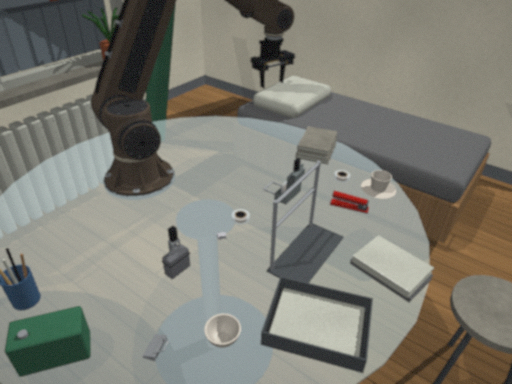

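View pics/top0.png

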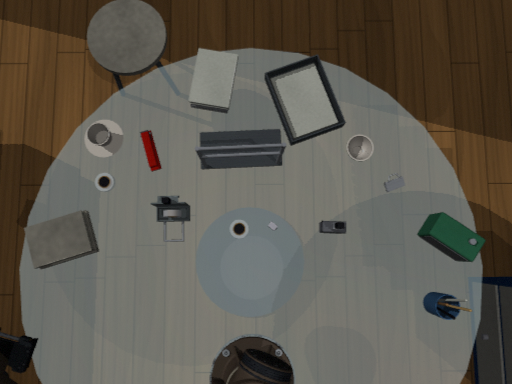

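The top view shows the stand at about (240,150), the caddy at (172,210) with its loop at (174,232), and the case at (333,227). The scene view shows the stand's front facing the robot. Next I'll measure them from the depth clouds.

```bash
cat > h.py <<'E'
import numpy as np, cv2
from cell import vision
def K(c): return 192/np.tan(np.radians(c["vertical_fov"]/2))
def cloud(name,d,box=None):
    c=vision.calibration(name); f=K(c); v,u=np.mgrid[:384,:512]
    P=np.stack([(u-c["cx"])/f*d,(v-c["cy"])/f*d,d],-1)
    W=P@c["pose"][:3,:3].T+c["pose"][:3,3]
    W[d==0]=np.nan
    return W
def proj(name,X):
    c=vision.calibration(name); f=K(c); X=np.atleast_2d(X)
    p=(X-c["pose"][:3,3])@c["pose"][:3,:3]
    return np.c_[c["cx"]+f*p[:,0]/p[:,2],c["cy"]+f*p[:,1]/p[:,2]]
E
python3 - <<'E'
from h import *
for n,rois in(("top",((140,185,195,250),(190,120,290,175),(310,210,355,245))),("scene",((260,155,350,285),(150,220,200,285)))):
    p=cv2.imread(f"pics/{n}0.png");d=np.load(f"pics/{n}0.npy");W=cloud(n,d)
    for i,(a,b,c,e) in enumerate(rois):
        s=min(780/(c-a),580/(e-b)); cv2.imwrite(f"pics/z_{n}{i}.png",cv2.resize(p[b:e,a:c],None,fx=s,fy=s,interpolation=cv2.INTER_CUBIC))
    print(n,"table z med",np.nanmedian(W[...,2][(abs(W[...,2])<30)]))
d=np.load("pics/top0.npy");W=cloud("top",d)
print("caddy z");print(np.round(W[190:245:2,146:194:3,2]).astype(int))
print("case z");print(np.round(W[214:240,316:350:2,2]).astype(int))
E
```

```text
top table z med 0.36081175694801004
scene table z med -1.644259871500367
caddy z
[[  3   1   1  -4   0   1  -3  -3   1  -1   0  -4   1  -1  -2  -1]
 [ -1   2  -3   4   2  -1   2  -3  -2  -2   7   3   2   4   2   1]
 [ -1   0   6   0  -4   1  -4   3   1   2   0  -6   5  -8   4   2]
 [ -2   1   2   5 118 109 113 120 117 119 119   4   3   0  -1   1]
 [  3   4  -4   4 115 155 155 159 115 118 118   1   2  -4   0  -3]
 [  0  -5  -3  -2 118 154 157 161 122 115 121   1   3  -3   3   1]
 [ -2   2  -2  -1 114 158 156 157 120 119 113 116 112   1   7   4]
 [ -2   1 105 102 109 104 115 100  96  99  92  91  90  88   4   5]
 [  3  -1  -5  50  50  42  46  41  37  38  36  29  26  29  27   0]
 [ -5  -1   0  -1  14  12   9  11  10   6   4   0   4   1  32  -3]
 [ -1   3  -1  -1  10  -1  53  60  58  59  56  46   3   2  31   0]
 [  1  -3   2  -4   4   2  51  54  61  55  57  50   2   3  31  -2]
 [  0  -3   1   2  11   1  52  56  56  60  52  45   4   3  31  -3]
 [ -4  -1   4   5   7   3  53  49  49  50  44  42   3   5  31  -4]
 [ -3   2  -1  -1   8   3   0   2   2   2   3   2   4   3  35  -4]
 [ -1   3   1 
[... 9845 characters left out ...]
       2                   -1
                     3                   -1                   -2
                    -6                    1                    4
                    -1                   -6                   -3
                    -3                    0]
 [                   1                   -1                   -1
                     2                   -2                    1
                    -1                    7                   -1
                     3                    2                    7
                     0                    5                   -2
                     0                    1]]<stdin>:9: RuntimeWarning: invalid value encountered in cast
```

```bash
cat > fit.py <<'E'
from h import *
from scipy.optimize import minimize
# boxes: x0,x1,y0,y1,z0,z1 in object frame
CADDY=[(-22,22,-50,50,0,30),(22,26,-50,50,0,116),(22,45,-30,30,112,116),(41,45,-30,30,95,116),(20,36,-10,10,116,158),
 (-30,30,-9.5,9.5,30,52),(-22,22,-9.5,9.5,30,58),(-10,10,-9.5,9.5,30,60),
 (-85,-79,-31,31,5,11),(-85,-22,-31,-25,5,11),(-85,-22,25,31,5,11)]
CADDY_NOTAPE=[b for i,b in enumerate(CADDY) if i not in(5,6,7)]
CASE=[(-17,17,-36,36,0,70),(-9.5,-5.5,-13,13,70,116),(-9.5,9.5,-13,13,111,116),(5.5,9.5,-13,13,88,116),(-8,8,-10,10,116,158)]
# stand frame: origin table level under rail
STAND=[(-10,110,-127,127,0,8),(-5,5,-115,115,235,245),(-7,3,-115,115,150,160),(-6,6,-127,-115,0,245),(-6,6,115,127,0,245)]
def rays(name,u,v):
    c=vision.calibration(name); f=K(c)
    D=np.stack([(u-c["cx"])/f,(v-c["cy"])/f,np.ones_like(u,float)],-1)@c["pose"][:3,:3].T
    return c["pose"][:3,3],D
def render(name,u,v,boxes,pose,bg=0.):
    x,y,z,yaw=pose[:4]; pit=pose[4] if len(pose)>4 else 0
    O,D=rays(name,u,v); t=(bg-O[2])/D[...,2]
    c,s=np.cos(yaw),np.sin(yaw); R=np.array([[c,-s,0],[s,c,0],[0,0,1]])
    cp,sp=np.cos(pit),np.sin(pit); R=R@np.array([[cp,0,sp],[0,1,0],[-sp,0,cp]])
    o=(O-[x,y,z])@R; d=D@R
    for b in boxes:
        lo,hi=np.array(b[::2]),np.array(b[1::2])
        with np.errstate(divide='ignore',invalid='ignore'):
            a=(lo-o)/d; e=(hi-o)/d
        n=np.minimum(a,e).max(-1); f=np.maximum(a,e).min(-1)
        t=np.where((n<=f)&(n<t)&(n>0),n,t)
    return t
def fit(name,d,boxes,p0,roi,free=(0,1,3),S=2,cap=25,off=0.):
    v,u=np.mgrid[roi[1]:roi[3],roi[0]:roi[2]]; D=d[roi[1]:roi[3],roi[0]:roi[2]]; ok=D>0
    p0=np.array(p0,float); free=list(free)
    def cost(q):
        p=p0.copy(); p[free]+=q*np.where(np.array(free)>2,.01,1)
        r=0
        t=render(name,u,v,boxes,p,off)
        return np.minimum(np.abs(t-D)[ok],cap).mean()
    best=None
    for k in range(6):
        rng=np.random.default_rng(k)
        q0=rng.normal(0,4,len(free)) if k else np.zeros(len(free))
        sim=np.vstack([q0]+[q0+np.eye(len(free))[i]*8 for i in range(len(free))])
        r=minimize(cost,q0,method="Nelder-Mead",options=dict(initial_simplex=sim,xatol=.05,fatol=1e-4,maxiter=400))
        if best is None or r.fun<best.fun: best=r
        
    p=p0.copy(); p[free]+=best.x*np.where(np.array(free)>2,.01,1)
    return p,best.fun
E
python3 - <<'E'
from fit import *
d=np.load("pics/top0.npy");W=cloud("top",d);W2=cloud("scene",ds:=np.load("pics/scene0.npy"))
def c(a,b,u,v): return np.round(np.nanmedian(W[v-2:v+3,u-2:u+3].reshape(-1,3),0))
print(c(0,0,165,200),c(0,0,333,225),c(0,0,240,145))
for nm,B,p0,roi,roi2 in (("caddy",CADDY,(430,245,0,0),(145,185,200,250),(262,155,312,200)),("case",CASE,(400,-245,0,0),(312,212,355,245),(155,222,198,282)),("stand",STAND,(600,30,0,0),(190,122,292,175),(262,155,350,285))):
    print(nm,"top",*[x.round(3) for x in fit("top",d,B,p0,roi)])
    if nm!="caddy": print(nm,"scene",*[x.round(3) for x in fit("scene",ds,B,p0,roi2)])
E
```

```text
[524. 242. 158.] [ 456. -236.  115.] [660.  31. 242.]
caddy top [ 5.00916e+02  2.53934e+02  0.00000e+00 -3.91000e-01] 6.379
case top [ 3.70370e+02 -2.29593e+02  0.00000e+00  1.63000e-01] 7.361
case scene [ 4.53624e+02 -2.47221e+02  0.00000e+00 -5.10000e-02] 3.528
stand top [ 5.74378e+02  3.81790e+01  0.00000e+00 -1.70000e-02] 8.267Traceback (most recent call last):
  File "<stdin>", line 7, in <module>
  File "fit.py", line 41, in fit
    r=minimize(cost,q0,method="Nelder-Mead",options=dict(initial_simplex=sim,xatol=.05,fatol=1e-4,maxiter=400))
    res = _minimize_neldermead(fun, x0, args, callback, bounds=bounds,
                               **options)
    fxr = func(xr)
    fx = function(np.copy(x), *(wrapper_args + args))
  File "fit.py", line 34, in cost
    t=render(name,u,v,boxes,p,off)
  File "fit.py", line 17, in render
    O,D=rays(name,u,v); t=(bg-O[2])/D[...,2]
        ~~~~^^^^^^^^^^
  File "fit.py", line 12, in rays
    c=vision.calibration(name); f=K(c)
ValueError: time passes only in moves, steps and waits
```

View pics/z_top0.png

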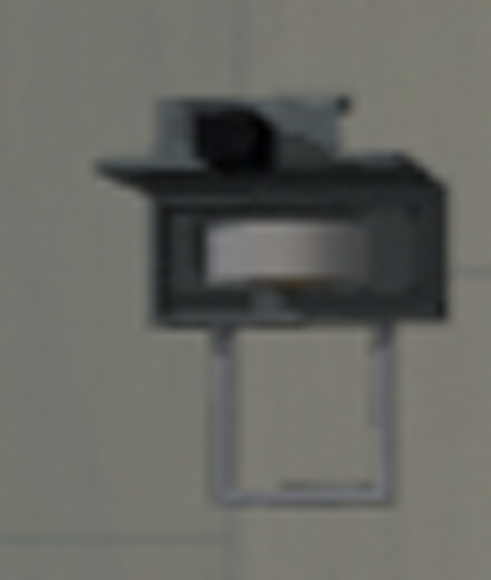

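View pics/z_scene0.png

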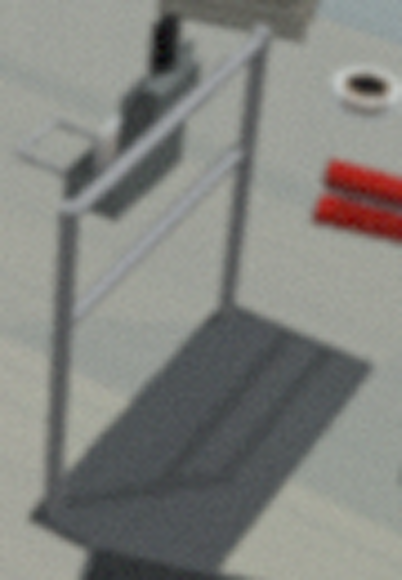

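```bash
python3 - <<'E'
s=open('h.py').read()
s=s.replace("def K(c)","CAL={n:vision.calibration(n) for n in('scene','top')}\ndef K(c)").replace('vision.calibration(name)','CAL[name]')
open('h.py','w').write(s)
s=open('fit.py').read().replace('vision.calibration(name)','CAL[name]')
a=s.index("CADDY=[");b=s.index("CADDY_NOTAPE")
s=s[:a]+"""CADDY=[(-22,-20,-50,50,0,30),(-22,22,-50,-48,0,30),(-22,22,48,50,0,30),(-22,22,-50,50,0,2),(22,26,-50,50,0,116),(22,45,-30,30,112,116),(41,45,-30,30,95,116),(20,36,-10,10,116,158),
 (-9.5,9.5,-29,29,22,38),(-9.5,9.5,-24,24,12,48),(-9.5,9.5,-18,18,10,54),(-9.5,9.5,-10,10,10,59),
 (-85,-79,-31,31,5,11),(-85,-22,-31,-25,5,11),(-85,-22,25,31,5,11)]
"""+s[b:].split("\n",1)[1]
open('fit.py','w').write(s)
E
cat > m0.py <<'E'
from fit import *
d=np.load("pics/top0.npy");ds=np.load("pics/scene0.npy")
for nm,B,p0,roi,roi2 in (("caddy",CADDY,(490,240,0,0),(145,185,200,250),(262,155,312,200)),("case",CASE,(450,-245,0,0),(312,212,355,245),(155,222,198,282)),("stand",STAND,(660,31,0,0),(190,122,292,175),(262,155,350,285))):
    print(nm,"top",*[x.round(3) for x in fit("top",d,B,p0,roi)])
    if nm!="caddy": print(nm,"scene",*[x.round(3) for x in fit("scene",ds,B,p0,roi2,off=-1.5)])
E
python3 m0.py
```

```text
caddy top [4.97246e+02 2.44093e+02 0.00000e+00 2.20000e-02] 2.597
case top [ 4.53039e+02 -2.46185e+02  0.00000e+00 -4.40000e-02] 2.406
case scene [ 4.53582e+02 -2.47278e+02  0.00000e+00 -4.50000e-02] 2.797
stand top [6.56893e+02 3.26370e+01 0.00000e+00 4.80000e-02] 4.083
stand scene [6.56868e+02 3.17560e+01 0.00000e+00 4.80000e-02] 5.844
```

```bash
cat > go.py <<'E'
import sys,numpy as np
from scipy.spatial.transform import Rotation as R
from cell import env
s=env.state(); p=np.array(s["eef_pos"]); A=R.from_euler("xyz",s["tcp_rot"])
print("t %.2f"%s["t"],"pos",p.round(1),"rot",np.round(s["tcp_rot"],4),"F",np.round(s["ft_force"],2),"M",np.round(s["moment"],2),"op %.3f"%s["opening"],"q",np.round(s["joints"],2))
if len(sys.argv)>4:
    x,y,z,w=map(float,sys.argv[1:5]); pit=float(sys.argv[5]) if len(sys.argv)>5 else 0
    B=R.from_euler("z",w)*R.from_euler("y",pit)*R.from_euler("x",-np.pi/2)
    print("shift",A.inv().apply(np.array([x,y,z])-p).round(1),"turn deg",np.degrees((A.inv()*B).as_rotvec()).round(2))
E
python3 go.py 525.2 244.7 200 0.022
```

```text
t 0.10 pos [166.5 602.2 181.6] rot [-1.5707e+00  1.0000e-03  1.3010e+00] F [ 0.02 -0.22 -0.18] M [ 0.   -0.04  0.01] op 1.001 q [ 1.2   0.49  1.56  0.    1.09 -0.11]
shift [-248.9  -18.2 -441. ] turn deg [ 3.000e-02  7.328e+01 -5.000e-02]
```

```bash
python3 -m crank '[[-22,-4,-40,0,7,0],[-45,-8,-80,0,14,0],[-68,-12,-120,0,22,0],[-90,-16,-160,0,29,0],[-113,-18,-200,0,36,0]]' 1; python3 go.py 525.2 244.7 200 0.022
```

```text
t: 0.6
eef_pos: [330.1, 438.6, 199.9]
tcp_rot: [-1.571, 0.001, 0.668]
ft_force: [0.7, 0.2, -1.0]
opening: 0.999
t 0.60 pos [330.1 438.6 199.9] rot [-1.5713e+00  7.0000e-04  6.6790e-01] F [ 0.65  0.25 -1.04] M [-0.03 -0.04 -0.04] op 0.999 q [ 0.81  0.36  1.72 -0.    1.05  0.14]
shift [  33.1   -0.  -273. ] turn deg [ 4.000e-02  3.701e+01 -3.000e-02]
```

```bash
python3 -m crank '[[6,0,-50,0,7,0],[12,0,-100,0,14,0],[19,0,-150,0,22,0],[25,0,-200,0,29,0],[30,0,-245,0,36,0]]' 1; python3 go.py 525.2 244.7 200 0.022
```

```text
t: 1.1
eef_pos: [506.6, 263.0, 199.8]
tcp_rot: [-1.572, 0.001, 0.034]
ft_force: [0.3, 1.5, 0.5]
opening: 0.997
t 1.10 pos [506.6 263.  199.8] rot [-1.5718e+00  7.0000e-04  3.4300e-02] F [0.26 1.49 0.5 ] M [-0.04  0.03 -0.02] op 0.997 q [ 0.36  0.4   1.67 -0.    1.07  0.33]
shift [ 18.   -0.2 -18.9] turn deg [ 0.06  0.71 -0.04]
```

```bash
python3 -m crank '[[3,0,-20,0,1,0],[3,0,-28,0,1,0],[3,0,-28,0,1,0]]' 1; python3 go.py 525.2 244.7 123 0.022; python3 - <<'E'
from h import *
p,d=vision.read_camera("top");cv2.imwrite("pics/top1.png",cv2.resize(p[170:260,110:230],None,fx=6,fy=6,interpolation=2))
p,d2=vision.read_camera("scene");cv2.imwrite("pics/scene1.png",cv2.resize(p[90:220,220:360],None,fx=4.4,fy=4.4,interpolation=2))
np.save("pics/top1.npy",d)
np.save("pics/scene1.npy",d2)
E
```

```text
t: 1.4
eef_pos: [510.2, 234.5, 199.7]
tcp_rot: [-1.572, 0.001, 0.016]
ft_force: [0.2, 0.4, -0.1]
opening: 1.001
t 1.40 pos [510.2 234.5 199.7] rot [-1.5719e+00  1.3000e-03  1.6400e-02] F [ 0.17  0.39 -0.11] M [-0.07  0.01  0.02] op 1.001 q [ 0.31  0.38  1.69 -0.    1.07  0.3 ]
shift [15.2 76.6 10. ] turn deg [ 0.06 -0.32 -0.07]
```

```bash
python3 -m crank '[[8,10,5,0,0,0],[15,20,10,0,-0.3,0],[15,20,10,0,-0.3,0]]' 1; python3 go.py 525.2 244.7 123 0.022;python3 - <<'E'
from h import *
p,d2=vision.read_camera("scene");cv2.imwrite("pics/scene2.png",cv2.resize(p[70:200,220:360],None,fx=4.4,fy=4.4,interpolation=2))
p,d=vision.read_camera("top");cv2.imwrite("pics/top2.png",cv2.resize(p[170:260,110:230],None,fx=6,fy=6,interpolation=2))
E
```

```text
t: 1.8
eef_pos: [524.7, 247.3, 177.8]
tcp_rot: [-1.572, 0.003, 0.025]
ft_force: [0.0, -0.2, -0.3]
opening: 1.004
t 1.80 pos [524.7 247.3 177.8] rot [-1.5722  0.003   0.0251] F [ 0.04 -0.2  -0.35] M [-0.08  0.   -0.04] op 1.004 q [ 0.33  0.43  1.67 -0.    1.04  0.3 ]
shift [ 0.6 54.8 -2.6] turn deg [ 0.08  0.18 -0.17]
```

View pics/scene2.png

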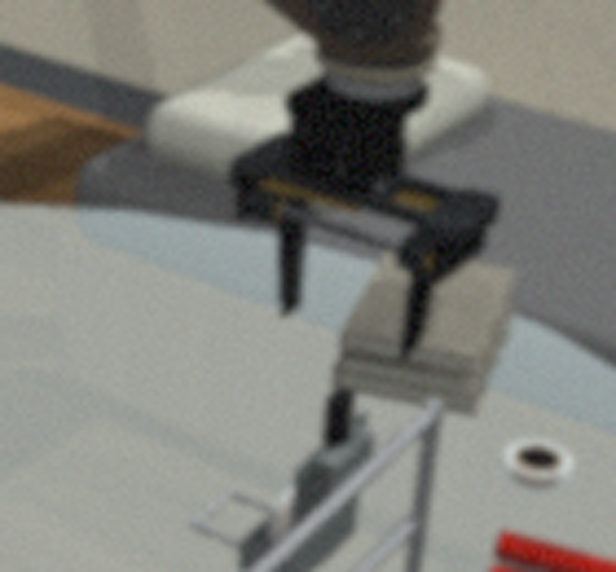

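View pics/top2.png

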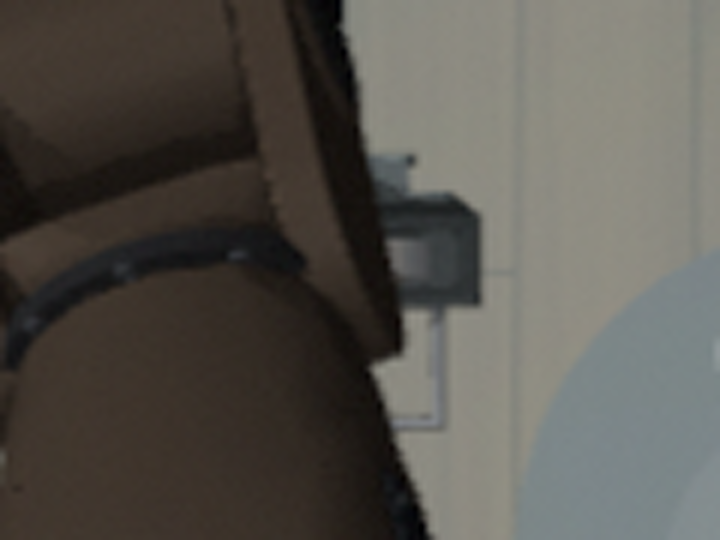

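```bash
python3 -c "
from h import *
print(proj('scene',[[524.7,247.3,177.8],[525.2,244.7,158]]))"; python3 -m crank '[[0,14,-1,0,0,0],[0.6,28,-2.6,0,0.2,-0.2],[0.6,42,-2.6,0,0.2,-0.2],[0.6,54,-2.6,0,0.2,-0.2],[0.6,55,-2.6,0,0.2,-0.2]]' 1; python3 go.py 525.2 244.7 123 0.022
```

```text
[[297.71532529 152.79955578]
 [296.93703743 158.38526415]]
t: 2.4
eef_pos: [524.5, 243.9, 122.9]
tcp_rot: [-1.573, 0.001, 0.021]
ft_force: [0.6, 1.0, -0.2]
opening: 0.999
t 2.40 pos [524.5 243.9 122.9] rot [-1.5726e+00  6.0000e-04  2.0900e-02] F [ 0.56  0.98 -0.17] M [-0.04  0.04 -0.07] op 0.999 q [ 0.32  0.49  1.74 -0.    0.91  0.3 ]
shift [ 0.7 -0.1  0.8] turn deg [ 0.1  -0.06 -0.03]
```

```bash
python3 - <<'E'
from h import *
p,d2=vision.read_camera("scene");np.save("pics/scene3.npy",d2)
q=cv2.resize(p[90:190,240:350],None,fx=6,fy=6,interpolation=2)
for X in([524.5,243.9,122.9],[524.5,243.9,141.9],[525.2,244.7,158],[477,244,123],[572,244,123]):
    u=proj('scene',X)[0]; cv2.circle(q,(int((u[0]-240+.5)*6),int((u[1]-90+.5)*6)),4,(0,0,255),1)
cv2.imwrite("pics/scene3.png",q)
E
```

```text
(no output)
```

View pics/scene3.png

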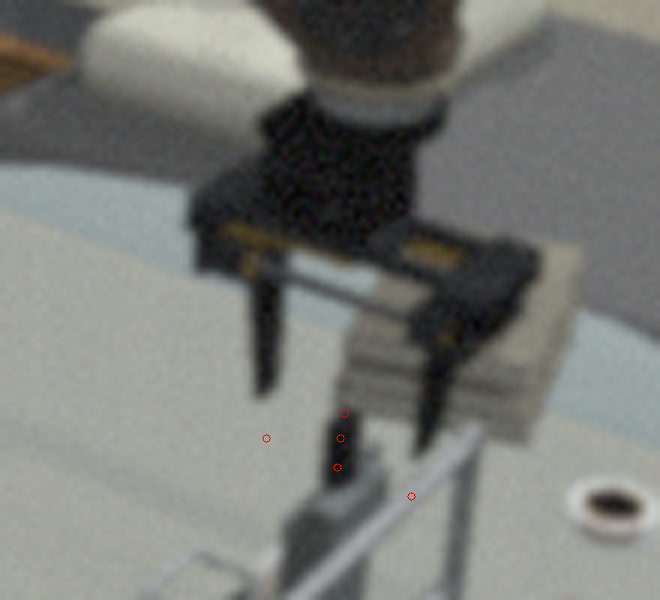

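```bash
python3 - <<'E'
from h import *
d=np.load("pics/scene3.npy");W=cloud("scene",d)
np.set_printoptions(linewidth=200,suppress=True)
for (uu,v0,v1) in ((283,134,158),(284,134,158),(311,150,168),(312,148,166)):
    print(uu); print(np.c_[np.arange(v0,v1,2),W[v0:v1:2,uu].round(0)])
E
```

```text
283
[[134. 486. 211. 249.]
 [136. 477. 227. 232.]
 [138. 473. 233. 220.]
 [140. 477. 228. 217.]
 [142. 474. 234. 206.]
 [144. 477. 230. 201.]
 [146. 475. 234. 191.]
 [148. 477. 232. 185.]
 [150. 477. 232. 178.]
 [152. 478. 232. 170.]
 [154. 478. 233. 162.]
 [156. 479. 232. 156.]]
284
[[134. 487. 217. 246.]
 [136. 478. 230. 231.]
 [138. 476. 236. 220.]
 [140. 480. 229. 217.]
 [142. 478. 233. 208.]
 [144. 476. 237. 198.]
 [146. 477. 236. 191.]
 [148. 479. 234. 185.]
 [150. 480. 234. 178.]
 [152. 480. 235. 170.]
 [154. 477. 240. 159.]
 [156. 344. 457.  -2.]]
311
[[150. 579. 233. 215.]
 [152. 577. 238. 204.]
 [154. 580. 234. 200.]
 [156. 581. 233. 194.]
 [158. 582. 234. 186.]
 [160. 581. 236. 178.]
 [162. 582. 237. 170.]
 [164. 579. 244. 158.]
 [166. 468. 461.  -2.]]
312
[[148. 594. 209. 238.]
 [150. 582. 234. 215.]
 [152. 583. 233. 209.]
 [154. 585. 232. 203.]
 [156. 586. 231. 196.]
 [158. 581. 242. 182.]
 [160. 583. 240. 176.]
 [162. 580. 247. 164.]
 [164. 465. 473.   0.]]
```

```bash
python3 - <<'E'
from h import *
np.set_printoptions(linewidth=200,suppress=True)
d=np.load("pics/scene0.npy");W=cloud("scene",d); X=np.array([166.5,602.1,181.6])
print(proj('scene',X))
M=(np.hypot(W[...,0]-X[0],W[...,1]-X[1])<70)&(W[...,2]>100)
vs,us=np.where(M)
for v in range(40,100,2):
    r=us[vs==v]
    if len(r): print(v,r.min(),r.max(),W[v,r.min()].round(),W[v,r.max()].round())
d=np.load("pics/scene3.npy");W=cloud("scene",d)
M=(abs(W[...,0]-524)<64)&(abs(W[...,1]-244)<15)&(W[...,2]>150)&(W[...,2]<225)
P=W[M]
for z in range(150,225,10):
    q=P[abs(P[:,2]-z-5)<5]; l=q[q[:,0]<510];r=q[q[:,0]>550]; m=q[(q[:,0]>510)&(q[:,0]<550)]
    print(z,[ (len(a),np.percentile(a,[2,50,98],axis=0)[:,:2].round(0).tolist() if len(a)>3 else None) for a in(l,m,r)])
E
```

```text
[[270.77688283  90.97061993]]
40 260 283 [126. 572. 390.] [204. 617. 394.]
42 259 281 [129. 561. 385.] [206. 600. 391.]
44 260 281 [131. 565. 377.] [205. 601. 383.]
46 260 280 [135. 559. 371.] [193. 613. 370.]
48 260 280 [136. 559. 364.] [192. 616. 362.]
50 260 280 [131. 567. 353.] [198. 609. 357.]
52 260 286 [138. 556. 349.] [189. 666. 333.]
54 260 289 [136. 560. 340.] [213. 653. 333.]
56 255 289 [117. 553. 330.] [215. 650. 327.]
58 259 287 [150. 535. 334.] [198. 663. 312.]
60 265 289 [178. 536. 332.] [218. 648. 312.]
62 266 289 [182. 538. 324.] [220. 645. 305.]
64 264 289 [170. 541. 313.] [223. 641. 298.]
66 266 285 [184. 536. 309.] [197. 653. 281.]
68 265 285 [180. 535. 301.] [197. 654. 273.]
70 280 284 [175. 652. 260.] [190. 658. 262.]
72 260 284 [151. 543. 276.] [197. 649. 257.]
74 260 284 [148. 547. 266.] [194. 655. 246.]
76 260 283 [149. 546. 258.] [193. 648. 239.]
78 260 283 [146. 551. 248.] [195. 647. 232.]
80 260 283 [146. 551. 239.] [193. 650. 222.]
82 260 282 [145. 553. 230.] [193. 644. 215.]
84 260 264 [146. 551. 222.] [168. 549. 229.]
86 261 264 [151. 553. 215.] [162. 5
[... 329 characters left out ...]
0.0], [478.0, 234.0], [480.0, 247.0]]), (0, None), (15, [[574.0, 231.0], [582.0, 237.0], [584.0, 253.0]])]
180 [(13, [[471.0, 230.0], [478.0, 236.0], [481.0, 253.0]]), (0, None), (12, [[575.0, 231.0], [582.0, 235.0], [584.0, 250.0]])]
190 [(16, [[472.0, 231.0], [478.0, 240.0], [480.0, 253.0]]), (0, None), (14, [[576.0, 231.0], [583.0, 235.0], [586.0, 253.0]])]
200 [(18, [[471.0, 231.0], [477.0, 236.0], [481.0, 253.0]]), (0, None), (16, [[574.0, 231.0], [584.0, 236.0], [587.0, 250.0]])]
210 [(15, [[467.0, 229.0], [476.0, 235.0], [480.0, 253.0]]), (0, None), (11, [[579.0, 231.0], [584.0, 236.0], [587.0, 241.0]])]
220 [(6, [[468.0, 231.0], [475.0, 234.0], [479.0, 241.0]]), (0, None), (1, None)]
```

The fingertips show about 32 mm higher than the reported TCP. Before grasping, I'll check whether closing changes that or whether it is a real offset.

```bash
python3 -m crank '[[0,-20,0,0,0,0],[0,-45,0,0,0,0],[0,-60,0,0,0,0],[0,-60,0,0,0,0],[0,-60,0,0,0,0]]' 0; python3 -m crank '[[0,0,0,0,0,0],[0,0,0,0,0,0],[0,0,0,0,0,0],[0,0,0,0,0,0],[0,0,0,0,0,0]]' 0; python3 go.py 525.2 244.7 123 0.022
python3 - <<'E'
from h import *
from cell import env
p,d2=vision.read_camera("scene");np.save("pics/scene4.npy",d2)
q=cv2.resize(p[70:180,240:350],None,fx=5.4,fy=5.4,interpolation=2)
X=np.array(env.state()["eef_pos"]);u=proj('scene',X)[0]; cv2.circle(q,(int((u[0]-240+.5)*5.4),int((u[1]-70+.5)*5.4)),4,(0,0,255),1)
cv2.imwrite("pics/scene4.png",q)
W=cloud("scene",d2);M=(abs(W[...,0]-524)<64)&(abs(W[...,1]-244)<17)&(W[...,2]>162)
vs,us=np.where(M)
for v in range(vs.min(),vs.max()+1,2):
    r=us[vs==v]
    if len(r): print(v,r.min(),r.max(),W[v,r.min()].round(),W[v,r.max()].round())
E
```

```text
t: 2.95
eef_pos: [524.8, 244.1, 183.7]
tcp_rot: [-1.572, -0.001, 0.021]
ft_force: [-0.8, 0.2, -0.4]
opening: 0.633
t: 3.45
eef_pos: [524.8, 244.1, 183.5]
tcp_rot: [-1.572, -0.001, 0.021]
ft_force: [-0.2, 0.8, 0.2]
opening: 0.214
t 3.45 pos [524.8 244.1 183.5] rot [-1.5722e+00 -7.0000e-04  2.0900e-02] F [-0.18  0.75  0.22] M [-0.1   0.11  0.01] op 0.214 q [ 0.32  0.42  1.67 -0.    1.04  0.3 ]
shift [ 0.4 60.5  0.6] turn deg [ 0.08 -0.06  0.04]
20 286 286 [460. 229. 580.] [460. 229. 580.]
22 287 289 [464. 229. 575.] [464. 240. 573.]
24 289 291 [468. 233. 570.] [466. 247. 567.]
26 289 289 [472. 228. 567.] [472. 228. 567.]
28 288 288 [466. 233. 559.] [466. 233. 559.]
42 303 312 [507. 250. 526.] [531. 258. 529.]
44 306 315 [528. 232. 528.] [540. 260. 524.]
46 311 316 [546. 227. 528.] [548. 252. 523.]
48 313 319 [553. 228. 524.] [553. 261. 516.]
50 316 320 [561. 231. 519.] [557. 260. 512.]
52 317 321 [565. 229. 515.] [561. 261. 507.]
54 318 321 [568. 231. 510.] [566. 253. 504.]
56 319 322 [571. 232. 505.] [566. 261. 497.]
58 320 322 [575. 233. 500.] [567. 260. 492.]
60 320 321 [571. 241. 4
[... 1055 characters left out ...]
233. 332.]
118 296 299 [514. 236. 303.] [515. 252. 297.]
120 309 312 [560. 235. 311.] [561. 251. 305.]
122 294 312 [512. 230. 291.] [562. 252. 298.]
124 293 298 [507. 233. 281.] [514. 252. 276.]
126 293 309 [508. 232. 275.] [561. 238. 290.]
128 293 308 [508. 232. 268.] [549. 254. 273.]
130 293 307 [508. 235. 260.] [548. 251. 267.]
132 293 307 [508. 234. 253.] [547. 255. 258.]
134 293 306 [511. 230. 249.] [544. 254. 250.]
136 293 306 [511. 232. 241.] [546. 252. 245.]
138 293 305 [513. 229. 236.] [548. 244. 242.]
140 293 305 [512. 232. 227.] [546. 249. 231.]
142 293 304 [511. 234. 219.] [545. 246. 225.]
144 300 303 [538. 232. 222.] [540. 249. 215.]
146 300 301 [538. 234. 214.] [543. 232. 216.]
```

View pics/scene4.png

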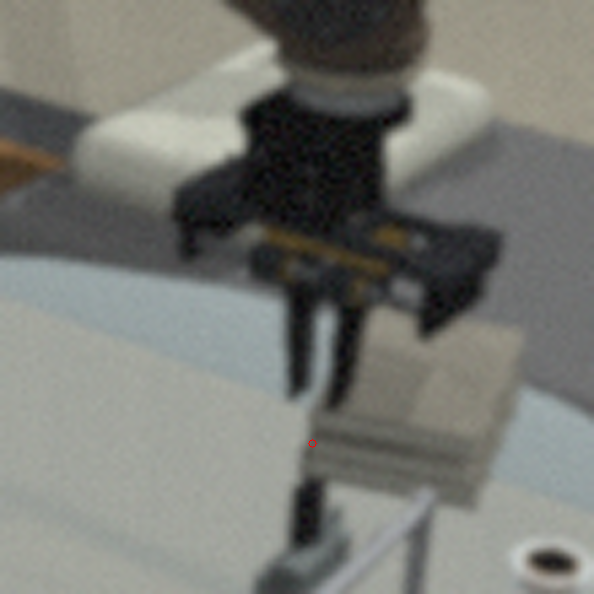

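```bash
cat > fing.py <<'E'
from fit import *
def fingers(g): # gap mm
    h=g/2; return [(-h-12,-h,-10,10,0,75),(h,h+12,-10,10,0,75)]
def fitf(d,gap,p0,others,roi,off=-1.5,cap=30):
    v,u=np.mgrid[roi[1]:roi[3],roi[0]:roi[2]];D=d[roi[1]:roi[3],roi[0]:roi[2]];ok=D>0
    bg=np.full(u.shape,1e9)
    for B,p in others: bg=np.minimum(bg,render("scene",u,v,B,p,off))
    def cost(q):
        t=np.minimum(render("scene",u,v,fingers(gap),[q[0],q[1],q[2],p0[3]],-500),bg)
        # only count pixels near model/finger
        r=np.minimum(abs(t-D),cap); return r[ok].mean()
    best=min((minimize(cost,np.array(p0[:3])+o,method="Nelder-Mead",options=dict(initial_simplex=np.array(p0[:3])+o+np.vstack([np.zeros(3),8*np.eye(3)]),xatol=.05,fatol=1e-4)) for o in([0,0,0],[3,3,5],[-3,0,-5],[0,-4,8])),key=lambda r:r.fun)
    return best.x,best.fun
E
python3 - <<'E'
from fing import *
oth=[(CADDY,(497.2,244.1,0,.022)),(STAND,(656.9,32.,0,.048))]
d=np.load("pics/scene3.npy"); 
print(fitf(d,95,(524.5,243.9,153,.021),oth,(278,140,290,160)))
print(fitf(d,95,(524.5,243.9,153,.021),oth,(280,138,290,160)),fitf(d,95,(524.5,243.9,153,.021),oth,(305,152,318,166)))
d=np.load("pics/scene4.npy"); print(fitf(d,20.3,(524.8,244.1,213,.021),[],(288,128,308,150)))
E
```

```text
(array([526.81817846, 243.65480125, 153.39981078]), np.float64(4.615749644203096))
(array([526.70451409, 243.83460726, 153.41801638]), np.float64(4.801526427389384)) (array([524.6785314 , 243.8287689 , 163.71105023]), np.float64(13.256777710932226))
(array([526.5384078 , 243.78379373, 208.53324925]), np.float64(18.90742500512582))
```

Tips sit about 30 mm above the reported TCP with the fingers open or nearly shut, so it is a real tool-length offset. The lateral position agrees within 2 mm. I will aim the reported z 30 mm low, then descend and grip.

```bash
python3 -m crank '[[0,0,0,0,0,0],[0,0,0,0,0,0],[0,0,0,0,0,0],[0,0,0,0,0,0],[0,0,0,0,0,0]]' 0.8;  python3 -m crank '[[0,20,0,0,0,0],[0,40,0,0,0,0],[0,55,0,0,0,0],[0,68,0,0,0,0],[0,76,0,0,0,0]]' 0.8; python3 go.py 525.2 244.7 96 0.022
```

```text
t: 4.0
eef_pos: [524.8, 244.1, 183.6]
tcp_rot: [-1.572, -0.001, 0.021]
ft_force: [-0.7, -0.0, 0.2]
opening: 0.535
t: 4.5
eef_pos: [524.7, 244.0, 106.6]
tcp_rot: [-1.572, -0.0, 0.021]
ft_force: [0.2, -0.1, -0.3]
opening: 0.8
t 4.50 pos [524.7 244.  106.6] rot [-1.5724 -0.      0.0209] F [ 0.19 -0.15 -0.27] M [-0.13  0.08 -0.01] op 0.800 q [ 0.32  0.51  1.76 -0.    0.87  0.3 ]
shift [ 0.6 10.6  0.7] turn deg [ 0.09 -0.06  0.  ]
```

```bash
python3 -m crank '[[0.5,5,0.5,0,0,0],[0.5,10.5,0.5,0,0,0],[0.5,10.5,0.5,0,0,0]]' 0.8;  python3 -m crank '[[0,0,0,0,0,0],[0,0,0,0,0,0],[0,0,0,0,0,0],[0,0,0,0,0,0],[0,0,0,0,0,0]]' 0;python3 -m crank '[[0,0,0,0,0,0],[0,0,0,0,0,0],[0,0,0,0,0,0],[0,0,0,0,0,0],[0,0,0,0,0,0]]' 0; python3 go.py
python3 - <<'E'
from h import *
p,d2=vision.read_camera("scene");np.save("pics/scene5.npy",d2)
cv2.imwrite("pics/scene5.png",cv2.resize(p[90:200,240:350],None,fx=5.4,fy=5.4,interpolation=2))
E
```

```text
t: 4.8
eef_pos: [525.0, 244.4, 95.7]
tcp_rot: [-1.573, 0.0, 0.021]
ft_force: [-0.2, -0.1, 0.8]
opening: 0.802
t: 5.3
eef_pos: [525.1, 244.4, 95.9]
tcp_rot: [-1.572, 0.0, 0.021]
ft_force: [0.5, 0.1, 0.5]
opening: 0.434
t: 5.8
eef_pos: [524.9, 244.4, 95.9]
tcp_rot: [-1.573, 0.001, 0.021]
ft_force: [-1.4, 0.1, 0.9]
opening: 0.169
t 5.80 pos [524.9 244.4  95.9] rot [-1.5726e+00  6.0000e-04  2.1000e-02] F [-1.45  0.11  0.86] M [-0.08  0.4   0.01] op 0.169 q [ 0.32  0.53  1.76 -0.    0.85  0.3 ]
```

View pics/scene5.png

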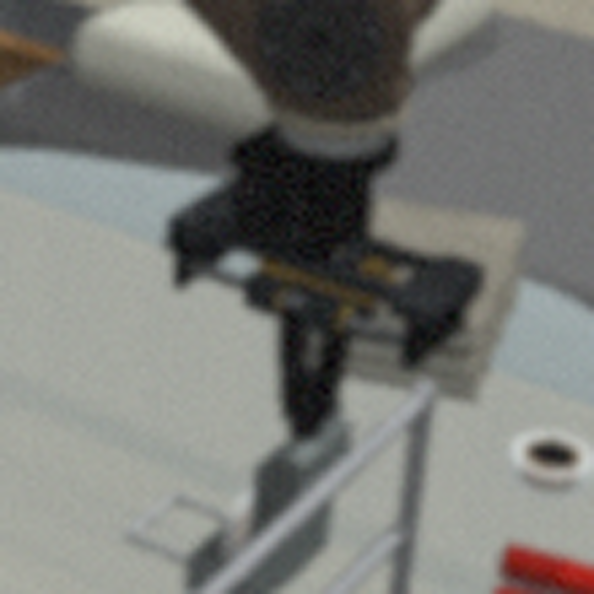

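Grip holds at 16 mm, which is the block's width. Lift.

```bash
python3 -m crank '[[0,-4,0,0,0,0],[0,-12,0,0,0,0],[0,-24,0,0,0,0],[0,-40,0,0,0,0],[0,-56,0,0,0,0]]' 0;python3 -m crank '[[0,-16,0,0,0,0],[0,-32,0,0,0,0],[0,-48,0,0,0,0],[0,-64,0,0,0,0],[0,-80,0,0,0,0]]' 0;python3 -m crank '[[0,-14,0,0,0,0],[0,-24,0,0,0,0],[0,-30,0,0,0,0],[0,-32,0,0,0,0],[0,-32,0,0,0,0]]' 0; python3 go.py 651 30 266 0.048
python3 - <<'E'
from h import *
p,d2=vision.read_camera("scene");np.save("pics/scene6.npy",d2)
cv2.imwrite("pics/scene6.png",cv2.resize(p[20:200,200:380],None,fx=3.3,fy=3.3,interpolation=2))
p,d2=vision.read_camera("top");np.save("pics/top6.npy",d2)
cv2.imwrite("pics/top6.png",cv2.resize(p[150:270,100:260],None,fx=4.8,fy=4.8,interpolation=2))
E
```

```text
t: 6.35
eef_pos: [525.1, 244.5, 153.4]
tcp_rot: [-1.572, 0.0, 0.021]
ft_force: [0.2, -0.1, -3.1]
opening: 0.168
t: 6.85
eef_pos: [525.0, 244.6, 235.1]
tcp_rot: [-1.572, -0.001, 0.021]
ft_force: [-0.8, 0.2, -3.2]
opening: 0.168
t: 7.35
eef_pos: [524.8, 244.6, 266.9]
tcp_rot: [-1.572, -0.0, 0.021]
ft_force: [0.1, -0.4, -3.0]
opening: 0.169
t 7.35 pos [524.8 244.6 266.9] rot [-1.5723e+00 -5.0000e-04  2.1000e-02] F [ 0.09 -0.39 -2.95] M [-0.08 -0.04  0.04] op 0.169 q [ 0.32  0.35  1.56 -0.    1.23  0.3 ]
shift [ 121.6    1.3 -217.2] turn deg [ 0.09 -1.55  0.03]
```

View pics/scene6.png

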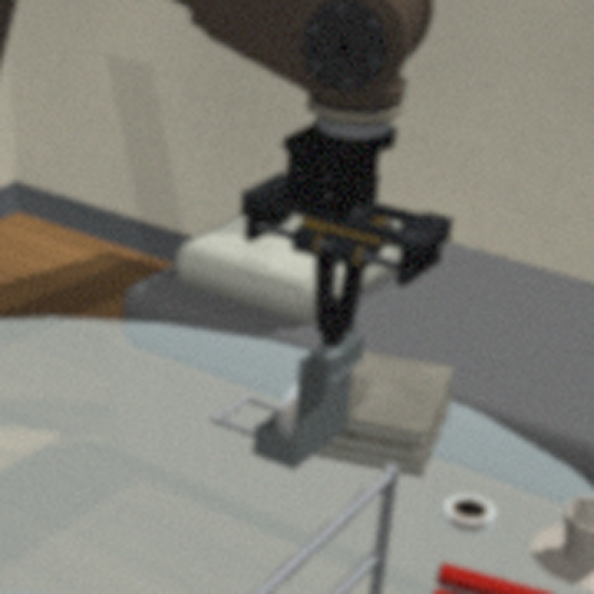

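View pics/top6.png

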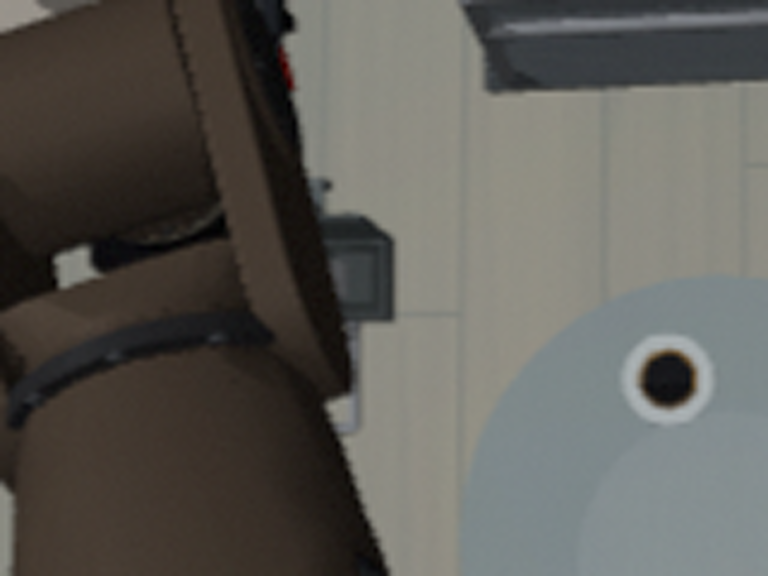

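```bash
python3 - <<'E'
from fit import *
d=np.load("pics/scene6.npy")
u=proj('scene',[[497,244,171],[415,244,179],[525,244,310]]);print(u.round())
lo=(262,125);hi=(316,163)
print(fit("scene",d,CADDY,(497.2,244.4,171,.021,0),(lo[0],lo[1],hi[0],hi[1]),free=(0,1,2,3,4),off=-1.5,cap=20))
print(fit("scene",d,CADDY,(497.2,244.4,171,.021,0),(lo[0],lo[1],hi[0],hi[1]),free=(0,1,2),off=-1.5,cap=20))
E
```

```text
[[290. 152.]
 [270. 142.]
 [301. 116.]]
(array([ 4.98616179e+02,  2.43974621e+02,  1.68600750e+02,  1.69727367e-02,
       -7.27613422e-04]), np.float64(6.499947526233153))
(array([4.98634915e+02, 2.43748358e+02, 1.68872778e+02, 2.10000000e-02,
       0.00000000e+00]), np.float64(6.5182074156941265))
```

```bash
python3 go.py 615 31.4 270 0.048; python3 -m crank '[[4,0,-10,0,0,0],[10,0,-30,0,-0.3,0],[20,-1,-54,0,-0.5,0],[30,-2,-80,0,-0.8,0],[40,-3,-108,0,-1,0]]' 0;python3 go.py 615 31.4 270 0.048
```

```text
t 7.45 pos [524.7 244.6 266.5] rot [-1.5725e+00  2.0000e-04  2.1000e-02] F [ 0.04  0.29 -2.87] M [-0.07 -0.07 -0.05] op 0.166 q [ 0.32  0.35  1.56 -0.    1.23  0.3 ]
shift [  85.8   -3.2 -215.1] turn deg [ 0.1  -1.55 -0.01]
t: 7.95
eef_pos: [567.4, 135.9, 269.3]
tcp_rot: [-1.573, 0.001, 0.039]
ft_force: [-0.2, 0.6, -2.4]
opening: 0.166
t 7.95 pos [567.4 135.9 269.3] rot [-1.5726e+00  9.0000e-04  3.8900e-02] F [-0.19  0.6  -2.4 ] M [-0.08 -0.01  0.03] op 0.166 q [ 0.12  0.36  1.54 -0.    1.24  0.08]
shift [  43.5   -0.6 -106.3] turn deg [ 0.1  -0.52 -0.05]
```

```bash
python3 -m crank '[[11,0,-28,0,-0.1,0],[22,0,-56,0,-0.3,0],[33,0,-80,0,-0.4,0],[40,0,-97,0,-0.5,0],[43.5,0,-106.3,0,-0.5,0]]' 0;python3 -m crank '[[0,0,0,0,0,0],[0,0,0,0,0,0],[0,0,0,0,0,0]]' 0; python3 go.py 615 31.4 270 0.048
python3 - <<'E'
from fit import *
p,d2=vision.read_camera("scene");np.save("pics/scene7.npy",d2)
cv2.imwrite("pics/scene7.png",cv2.resize(p[60:280,200:380],None,fx=2.7,fy=2.7,interpolation=2))
p,d3=vision.read_camera("top");np.save("pics/top7.npy",d3)
cv2.imwrite("pics/top7.png",cv2.resize(p[100:220,170:310],None,fx=5,fy=5,interpolation=2))
u=proj('scene',[[588,31,174],[506,31,182],[616,31,330]]);print(u.round())
E
```

```text
t: 8.45
eef_pos: [615.4, 29.7, 268.9]
tcp_rot: [-1.573, 0.002, 0.046]
ft_force: [-0.3, 0.3, -3.7]
opening: 0.167
t: 8.75
eef_pos: [615.0, 30.6, 269.0]
tcp_rot: [-1.572, 0.002, 0.047]
ft_force: [0.7, -0.3, -2.5]
opening: 0.17
t 8.75 pos [615.   30.6 269. ] rot [-1.5725  0.0017  0.0472] F [ 0.67 -0.28 -2.47] M [-0.04 -0.04 -0.02] op 0.170 q [-0.06  0.41  1.46 -0.    1.27 -0.1 ]
shift [ 0.  -1.   0.8] turn deg [ 0.1  -0.04 -0.1 ]
[[276. 191.]
 [253. 179.]
 [288. 147.]]
```

View pics/scene7.png

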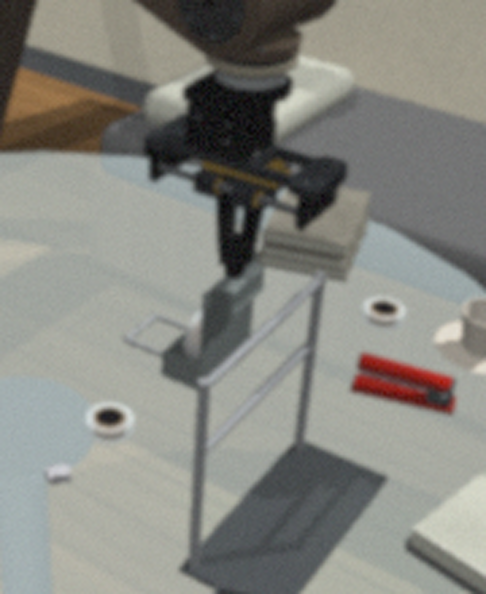

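View pics/top7.png

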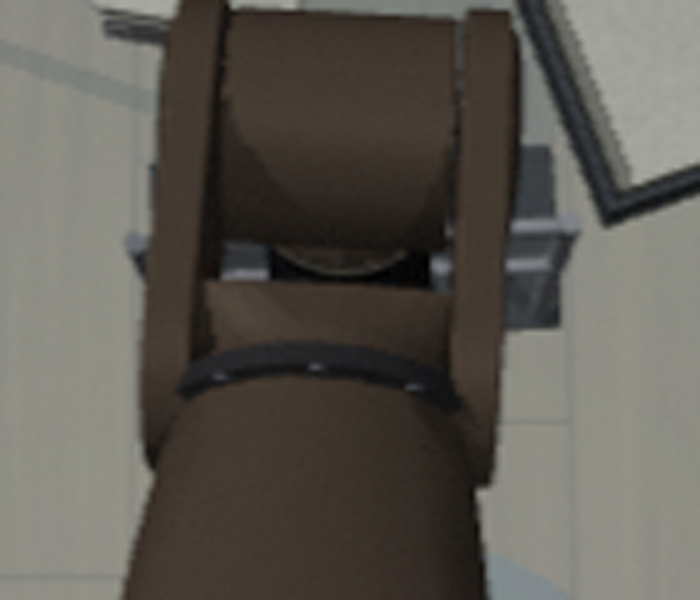

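```bash
cat > two.py <<'E'
from fit import *
def fit2(name,d,A,pA,B,pB,roi,off,cap=20,freeA=(0,1,2,3,4)):
    v,u=np.mgrid[roi[1]:roi[3],roi[0]:roi[2]];D=d[roi[1]:roi[3],roi[0]:roi[2]];ok=D>0
    bg=render(name,u,v,B,pB,off); fr=list(freeA); sc=np.where(np.array(fr)>2,.01,1); pA=np.array(pA,float)
    def cost(q):
        p=pA.copy();p[fr]+=q*sc
        return np.minimum(abs(np.minimum(render(name,u,v,A,p,-500),bg)-D),cap)[ok].mean()
    best=None
    for k in range(5):
        q0=np.random.default_rng(k).normal(0,2,len(fr))*(k>0)
        r=minimize(cost,q0,method="Nelder-Mead",options=dict(initial_simplex=q0+np.vstack([np.zeros(len(fr)),5*np.eye(len(fr))]),xatol=.03,fatol=1e-4,maxiter=600))
        if best is None or r.fun<best.fun: best=r
    p=pA.copy();p[fr]+=best.x*sc; return p,best.fun
E
python3 - <<'E'
from two import *
np.set_printoptions(suppress=True)
d=np.load("pics/scene7.npy")
s=fit2("scene",d,STAND,(656.9,31.8,0,.048),CADDY,(589,31,172,.047,0),(262,160,350,285),-1.5,freeA=(0,1,2,3));print("stand",s[0].round(3),s[1])
# upper rail/near part only
for roi in((245,165,300,205),(245,160,296,190)):
    c=fit2("scene",d,CADDY,(589,31,172,.047,0),STAND,s[0],roi,-1.5);print("caddy",c[0].round(3),c[1])
    c=fit2("scene",d,CADDY,(589,31,172,.047,0),STAND,s[0],roi,-1.5,freeA=(0,1,2));print("caddy",c[0].round(3),c[1])
E
```

```text
stand [657.028  31.285  -2.2     0.049] 4.055772225219863
caddy [588.371  28.825 170.851   0.045   0.002] 3.4214147494962175
caddy [588.466  28.798 171.03    0.047   0.   ] 3.440939303740492
caddy [588.385  28.798 171.102   0.046   0.001] 3.2147566365568654
caddy [588.521  28.71  170.7     0.047   0.   ] 3.221858631646052
```

```bash
python3 go.py 650.2 32.5 269 0.049; python3 -m crank '[[5,0,0,0,0,0],[14,0,0,0,-0.1,0],[24,0,0,0,-0.1,0],[32,0,0.3,0,-0.1,0],[35.3,0,0.3,0,-0.1,0]]' 0;python3 -m crank '[[0,5,0,0,0,0],[0,10,0,0,0,0],[0,14,0,0,0,0],[0,16,0,0,0,0],[0,16,0,0,0,0]]' 0; python3 go.py 650.2 32.5 229 0.049
python3 - <<'E'
from two import *
np.set_printoptions(suppress=True)
p,d=vision.read_camera("scene");np.save("pics/scene8.npy",d)
cv2.imwrite("pics/scene8.png",cv2.resize(p[100:230,230:340],None,fx=4.5,fy=4.5,interpolation=2))
s=(657.03,31.3,-2.2,.049)
for roi in((255,150,310,198),(255,150,303,185)):
    c=fit2("scene",d,CADDY,(624,32,155,.047,0),STAND,s,roi,-1.5);print("caddy",c[0].round(3),c[1])
    c=fit2("scene",d,CADDY,(624,32,155,.047,0),STAND,s,roi,-1.5,freeA=(0,1,2));print("caddy",c[0].round(3),c[1])
E
```

```text
t 8.85 pos [615.1  30.5 269. ] rot [-1.5726e+00  1.5000e-03  4.7400e-02] F [-0.13 -0.03 -2.77] M [-0.06 -0.04  0.03] op 0.166 q [-0.06  0.41  1.46 -0.    1.27 -0.1 ]
shift [35.1 -0.   0.3] turn deg [ 0.1  -0.09 -0.09]
t: 9.35
eef_pos: [651.3, 32.6, 268.5]
tcp_rot: [-1.572, 0.002, 0.049]
ft_force: [-0.0, 0.2, -3.3]
opening: 0.166
t: 9.85
eef_pos: [651.0, 32.5, 252.2]
tcp_rot: [-1.572, 0.002, 0.049]
ft_force: [-0.1, -0.6, -3.4]
opening: 0.168
t 9.85 pos [651.   32.5 252.2] rot [-1.5725  0.0025  0.0491] F [-0.12 -0.63 -3.43] M [-0.06  0.12  0.01] op 0.168 q [-0.05  0.48  1.39 -0.    1.28 -0.1 ]
shift [-0.8 23.2  0.1] turn deg [ 0.1   0.01 -0.14]
caddy [624.563  30.471 154.091   0.049   0.   ] 4.632459023606165
caddy [624.539  30.609 154.08    0.047   0.   ] 4.635908114022347
caddy [626.944  30.096 153.624   0.059  -0.025] 4.237832290791496
caddy [624.625  30.565 154.124   0.047   0.   ] 4.274830798602713
```

View pics/scene8.png

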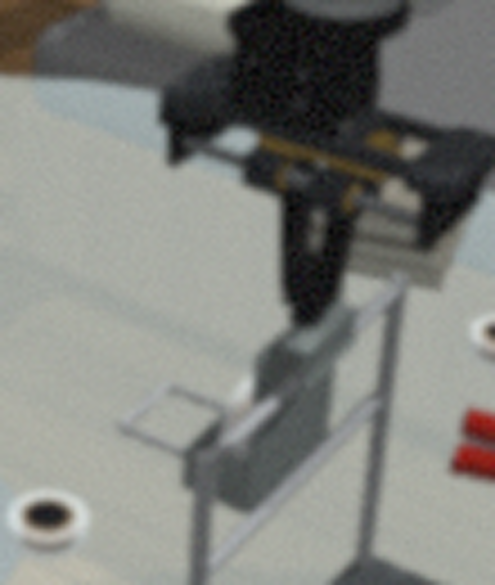

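```bash
python3 -m crank '[[-1.9,0,0,0,0,0],[-1.9,2,0,0,0,0],[-1.9,4,0,0,0,0],[-1.9,6,0,0,0,0]]' 0; python3 go.py 649.1 32.5 229 0.049; python3 -m crank '[[0,2,0,0,0,0],[0,4,0,0,0,0],[0,6,0,0,0,0]]' 0; python3 go.py 649.1 32.5 229 0.049
```

```text
t: 10.3
eef_pos: [649.2, 32.5, 246.4]
tcp_rot: [-1.572, 0.002, 0.049]
ft_force: [0.7, 0.7, -2.4]
opening: 0.166
t 10.30 pos [649.2  32.5 246.4] rot [-1.5725  0.002   0.0491] F [ 0.73  0.67 -2.36] M [-0.05 -0.04 -0.01] op 0.166 q [-0.05  0.48  1.41 -0.    1.26 -0.1 ]
shift [-0.1 17.4  0.1] turn deg [ 0.1   0.01 -0.12]
t: 10.6
eef_pos: [649.2, 32.4, 240.1]
tcp_rot: [-1.572, 0.002, 0.049]
ft_force: [-0.5, -0.3, -3.2]
opening: 0.166
t 10.60 pos [649.2  32.4 240.1] rot [-1.5725  0.0021  0.0491] F [-0.52 -0.29 -3.18] M [-0.06 -0.04  0.02] op 0.166 q [-0.05  0.48  1.41 -0.    1.25 -0.1 ]
shift [-0.1 11.1  0.1] turn deg [ 0.1   0.01 -0.12]
```

```bash
python3 -m crank '[[0,3,0,0,0,0],[0,6,0,0,0,0],[0,8,0,0,0,0],[0,8,0,0,0,0]]' 0; python3 go.py; python3 -m crank '[[0,1,0,0,0,0],[0,2,0,0,0,0],[0,2,0,0,0,0]]' 0; python3 go.py
python3 - <<'E'
from h import *
p,d=vision.read_camera("scene");np.save("pics/scene9.npy",d)
cv2.imwrite("pics/scene9.png",cv2.resize(p[100:230,230:340],None,fx=4.5,fy=4.5,interpolation=2))
E
```

```text
t: 11.0
eef_pos: [649.1, 32.4, 231.7]
tcp_rot: [-1.572, 0.003, 0.049]
ft_force: [0.6, -0.4, -3.1]
opening: 0.166
t 11.00 pos [649.1  32.4 231.7] rot [-1.5724  0.0027  0.0491] F [ 0.63 -0.4  -3.08] M [-0.14 -0.    0.01] op 0.166 q [-0.05  0.49  1.43 -0.    1.23 -0.1 ]
t: 11.3
eef_pos: [649.0, 32.4, 229.6]
tcp_rot: [-1.572, 0.003, 0.049]
ft_force: [-0.0, 0.2, -3.8]
opening: 0.166
t 11.30 pos [649.   32.4 229.6] rot [-1.5724  0.0028  0.0491] F [-0.01  0.2  -3.8 ] M [-0.14 -0.02 -0.04] op 0.166 q [-0.05  0.49  1.43 -0.    1.23 -0.1 ]
```

View pics/scene9.png

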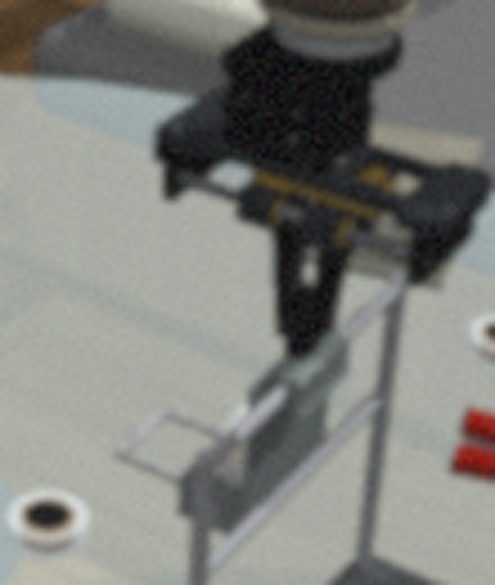

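```bash
python3 -m crank '[[0,0.8,0,0,0,0],[0,1.5,0,0,0,0],[0,1.5,0,0,0,0]]' 0; python3 go.py; python3 -m crank '[[0,0.7,0,0,0,0],[0,0.7,0,0,0,0]]' 0; python3 go.py
```

```text
t: 11.65
eef_pos: [649.2, 32.4, 228.9]
tcp_rot: [-1.573, 0.002, 0.049]
ft_force: [-1.8, 0.1, 4.7]
opening: 0.171
t 11.65 pos [649.2  32.4 228.9] rot [-1.5725  0.0018  0.0491] F [-1.75  0.07  4.74] M [-0.09  0.35  0.03] op 0.171 q [-0.05  0.49  1.43 -0.    1.22 -0.1 ]
t: 11.85
eef_pos: [649.2, 32.4, 228.9]
tcp_rot: [-1.573, 0.001, 0.049]
ft_force: [-2.2, -0.2, 5.0]
opening: 0.167
t 11.85 pos [649.2  32.4 228.9] rot [-1.5726e+00  1.1000e-03  4.9100e-02] F [-2.24 -0.17  5.01] M [-0.08  0.48 -0.  ] op 0.167 q [-0.05  0.49  1.43 -0.    1.22 -0.1 ]
```

Contact shows at z = 228.9 against a predicted 229, so the lip is seated. Release.

```bash
python3 -m crank '[[0,-0.5,0,0,0,0],[0,-0.5,0,0,0,0],[0,-0.5,0,0,0,0],[0,-0.5,0,0,0,0],[0,-0.5,0,0,0,0]]' 0.6; python3 -m crank '[[0,0,0,0,0,0],[0,0,0,0,0,0],[0,0,0,0,0,0]]' 0.6; python3 go.py;  python3 -m crank '[[0,-6,0,0,0,0],[0,-16,0,0,0,0],[0,-30,0,0,0,0],[0,-48,0,0,0,0],[0,-66,0,0,0,0]]' 0.6; python3 go.py
python3 - <<'E'
from two import *
np.set_printoptions(suppress=True)
p,d=vision.read_camera("scene");np.save("pics/scene10.npy",d)
cv2.imwrite("pics/scene10.png",cv2.resize(p[90:220,230:340],None,fx=4.5,fy=4.5,interpolation=2))
s=(657.03,31.3,-2.2,.049)
roi=(250,160,310,215)
c=fit2("scene",d,CADDY,(622,31,131,.049,0),STAND,s,roi,-1.5);print("caddy",c[0].round(3),c[1])
E
```

```text
t: 12.35
eef_pos: [649.2, 32.4, 229.3]
tcp_rot: [-1.573, 0.001, 0.049]
ft_force: [0.8, -0.3, 0.7]
opening: 0.532
t: 12.65
eef_pos: [649.2, 32.4, 229.2]
tcp_rot: [-1.573, 0.001, 0.049]
ft_force: [-0.2, 0.5, 0.7]
opening: 0.603
t 12.65 pos [649.2  32.4 229.2] rot [-1.5727e+00  1.2000e-03  4.9200e-02] F [-0.16  0.55  0.71] M [-0.11  0.07  0.01] op 0.603 q [-0.05  0.49  1.43 -0.    1.22 -0.1 ]
t: 13.15
eef_pos: [649.3, 32.5, 296.9]
tcp_rot: [-1.573, 0.0, 0.049]
ft_force: [0.3, 0.0, -0.3]
opening: 0.603
t 13.15 pos [649.3  32.5 296.9] rot [-1.5727e+00  5.0000e-04  4.9200e-02] F [ 0.29  0.   -0.28] M [-0.07  0.04 -0.02] op 0.603 q [-0.05  0.45  1.33 -0.    1.37 -0.1 ]
caddy [624.89   30.765 129.919   0.042  -0.021] 3.433742984276599
```

View pics/scene10.png

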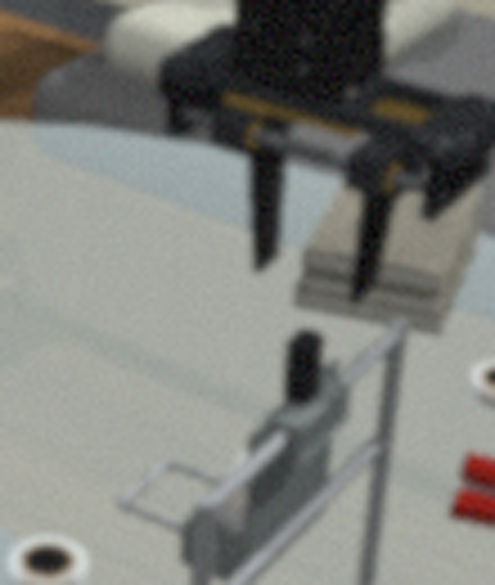

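```bash
python3 go.py 453.3 -246.7 190 -1.616;  python3 -m crank '[[-10,0,10,0,6,0],[-25,2,30,0,14,0],[-40,6,55,0,22,0],[-56,12,82,0,30,0],[-72,20,110,0,38,0]]' 0.7; python3 go.py 453.3 -246.7 190 -1.616
```

```text
t 13.20 pos [650.2  32.6 300.1] rot [-1.5731 -0.0039  0.0492] F [-0.89  0.5   2.39] M [-0.03  0.04  0.01] op 0.594 q [-0.05  0.44  1.32 -0.    1.37 -0.1 ]
shift [-210.8  109.9 -269. ] turn deg [-9.000e-02  9.541e+01  2.800e-01]
t: 13.7
eef_pos: [572.4, 139.5, 280.0]
tcp_rot: [-1.569, -0.005, -0.62]
ft_force: [1.4, 1.3, 1.1]
opening: 0.701
t 13.70 pos [572.4 139.5 280. ] rot [-1.5693 -0.0054 -0.6203] F [1.36 1.3  1.12] M [-0.11  0.06 -0.04] op 0.701 q [ 0.13  0.36  1.52 -0.    1.27  0.75]
shift [ 127.1   90.1 -383.6] turn deg [-0.23 57.05  0.24]
```

I typed the z sign the wrong way round, so the arm went to +y in free air and hit nothing. Correcting.

```bash
python3 -m crank '[[10,4,-30,0,8,0],[24,14,-75,0,16,0],[40,24,-122,0,24,0],[56,34,-170,0,32,0],[72,44,-218,0,40,0]]' 0.7; python3 go.py 453.3 -246.7 190 -1.616
```

```text
t: 14.2
eef_pos: [504.8, -77.7, 236.9]
tcp_rot: [-1.565, -0.004, -1.324]
ft_force: [1.5, -0.8, -0.5]
opening: 0.702
t 14.20 pos [504.8 -77.7 236.9] rot [-1.5652 -0.0038 -1.3236] F [ 1.49 -0.85 -0.49] M [-0.04  0.18 -0.01] op 0.702 q [-0.28  0.27  1.76 -0.    1.1   1.04]
shift [151.1  46.9 -91.6] turn deg [-0.35 16.75  0.17]
```

```bash
python3 -m crank '[[38,12,-22,0,5,0],[75,24,-45,0,10,0],[112,36,-68,0,15,0],[140,44,-85,-0.3,16.7,0.2],[151,46.9,-91.6,-0.3,16.7,0.2]]' 0.7; python3 -m crank '[[0,0,0,0,0,0],[0,0,0,0,0,0]]' 0.7;python3 go.py 453.3 -246.7 96 -1.616
python3 - <<'E'
from fit import *
np.set_printoptions(suppress=True)
p,d=vision.read_camera("scene");np.save("pics/scene11.npy",d)
cv2.imwrite("pics/scene11.png",cv2.resize(p[170:300,120:230],None,fx=4.5,fy=4.5,interpolation=2))
print(fit("scene",d,CASE,(453.5,-247,0,-.045),(158,244,192,280),off=-1.5))
E
```

```text
t: 14.7
eef_pos: [452.3, -249.0, 189.6]
tcp_rot: [-1.571, 0.001, -1.618]
ft_force: [0.5, 0.4, 0.0]
opening: 0.699
t: 14.9
eef_pos: [452.6, -248.5, 189.9]
tcp_rot: [-1.57, 0.001, -1.618]
ft_force: [0.5, 0.0, -0.6]
opening: 0.7
t 14.90 pos [ 452.6 -248.5  189.9] rot [-1.5701e+00  7.0000e-04 -1.6179e+00] F [ 0.45  0.03 -0.62] M [0.01 0.23 0.05] op 0.700 q [-0.63  0.33  1.81  0.    1.    0.99]
shift [-1.8 93.9  0.6] turn deg [-0.04 -0.11 -0.04]
(array([ 453.4361371 , -247.12997963,    0.        ,   -0.0454034 ]), np.float64(3.1016389094460384))
```

View pics/scene11.png

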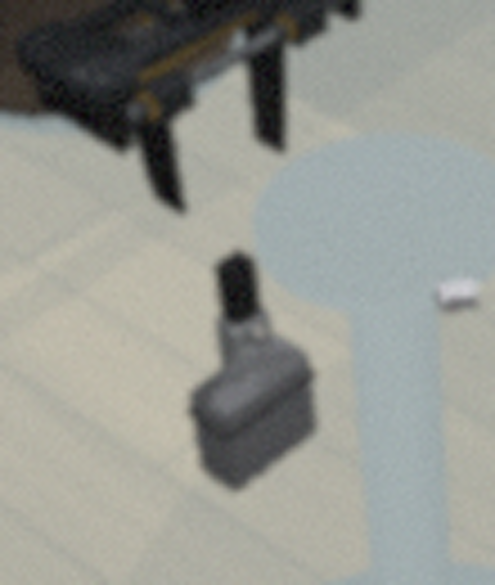

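```bash
python3 -m crank '[[-1.8,20,0.5,0,0,0],[-1.8,42,0.5,0,0,0],[-1.8,64,0.5,0,0,0],[-1.8,82,0.5,0,0,0],[-1.8,94,0.5,0,0,0]]' 0.7; python3 -m crank '[[0,0,0,0,0,0],[0,0,0,0,0,0],[0,0,0,0,0,0],[0,0,0,0,0,0],[0,0,0,0,0,0]]' 0; python3 -m crank '[[0,0,0,0,0,0],[0,0,0,0,0,0],[0,0,0,0,0,0],[0,0,0,0,0,0]]' 0; python3 go.py 
python3 - <<'E'
from fit import *
np.set_printoptions(suppress=True)
p,d=vision.read_camera("scene");np.save("pics/scene12.npy",d)
cv2.imwrite("pics/scene12.png",cv2.resize(p[170:300,120:230],None,fx=4.5,fy=4.5,interpolation=2))
print(fit("scene",d,CASE,(453.5,-247,0,-.045),(158,250,192,280),off=-1.5))
E
```

```text
t: 15.45
eef_pos: [453.8, -244.8, 95.4]
tcp_rot: [-1.57, 0.001, -1.615]
ft_force: [-0.2, 0.6, -0.2]
opening: 0.701
t: 15.95
eef_pos: [454.0, -245.0, 95.9]
tcp_rot: [-1.569, 0.0, -1.615]
ft_force: [-0.3, 1.1, -0.1]
opening: 0.339
t: 16.35
eef_pos: [454.0, -245.0, 95.9]
tcp_rot: [-1.569, 0.0, -1.615]
ft_force: [-0.4, -0.2, 0.5]
opening: 0.207
t 16.35 pos [ 454.  -245.    95.9] rot [-1.5695e+00  4.0000e-04 -1.6150e+00] F [-0.36 -0.24  0.46] M [-0.04  0.25 -0.03] op 0.207 q [-0.62  0.45  1.92  0.    0.77  0.99]
(array([ 453.48491918, -245.10720043,    0.        ,   -0.02433537]), np.float64(2.685968240848306))
```

View pics/scene12.png

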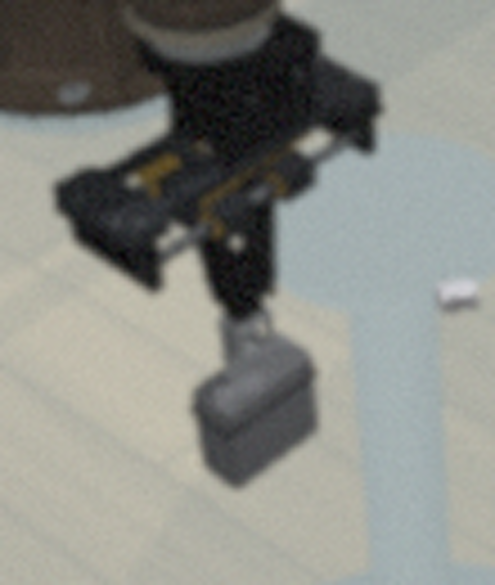

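```bash
python3 -m crank '[[0,-5,0,0,0,0],[0,-15,0,0,0,0],[0,-30,0,0,0,0],[0,-48,0,0,0,0],[0,-66,0,0,0,0]]' 0; python3 -m crank '[[0,-14,0,0,0,0],[0,-20,0,0,0,0],[0,-22,0,0,0,0],[0,-22,0,0,0,0]]' 0; python3 go.py 
cat > m13.py <<'E'
from two import *
np.set_printoptions(suppress=True)
d=np.load("pics/scene13.npy");dt=np.load("pics/top13.npy")
s=fit2("scene",d,STAND,(657,31.3,-2.2,.048),CADDY,(624.5,31,130,.047,-.021),(262,155,350,285),-1.5,freeA=(0,1,2,3));print("stand scene",s[0].round(3),s[1])
c=fit2("scene",d,CADDY,(624.5,31,130,.047,-.021),STAND,s[0],(250,158,310,215),-1.5);print("caddy scene",c[0].round(3),c[1])
t=fit2("top",dt,STAND,(657,31.3,0,.048),CADDY,(623.5,31,132,.047,-.021),(190,118,292,175),0.4,freeA=(0,1,2,3));print("stand top",t[0].round(3),t[1])
c=fit2("top",dt,CADDY,(623.5,31,132,.047,-.021),STAND,t[0],(210,125,275,200),.4);print("caddy top",c[0].round(3),c[1])
E
python3 - <<'E'
from h import *
p,d=vision.read_camera("scene");np.save("pics/scene13.npy",d)
cv2.imwrite("pics/scene13r.png",p)
cv2.imwrite("pics/scene13.png",cv2.resize(p[140:290,140:320],None,fx=4.2,fy=3.9,interpolation=2))
p,d=vision.read_camera("top");np.save("pics/top13.npy",d);cv2.imwrite("pics/top13r.png",p)
cv2.imwrite("pics/top13.png",cv2.resize(p[115:205,190:300],None,fx=6,fy=6,interpolation=2))
E
python3 m13.py
```

```text
t: 16.9
eef_pos: [453.8, -245.0, 163.3]
tcp_rot: [-1.569, 0.0, -1.615]
ft_force: [-0.5, 0.6, -2.1]
opening: 0.206
t: 17.3
eef_pos: [453.7, -244.9, 185.1]
tcp_rot: [-1.57, 0.0, -1.615]
ft_force: [-0.7, -0.3, -2.4]
opening: 0.209
t 17.30 pos [ 453.7 -244.9  185.1] rot [-1.5695e+00  5.0000e-04 -1.6150e+00] F [-0.71 -0.29 -2.36] M [-0.1   0.2  -0.01] op 0.209 q [-0.62  0.33  1.82  0.    0.99  0.99]
stand scene [657.082  31.374  -2.089   0.048] 4.176598418592628
caddy scene [624.634  31.04  129.985   0.041  -0.019] 3.4876357166163046
stand top [656.428  32.631  -0.384   0.044] 4.015743009243749
caddy top [623.666  31.694 133.007   0.043  -0.015] 2.6945970389062968
```

View pics/scene13.png

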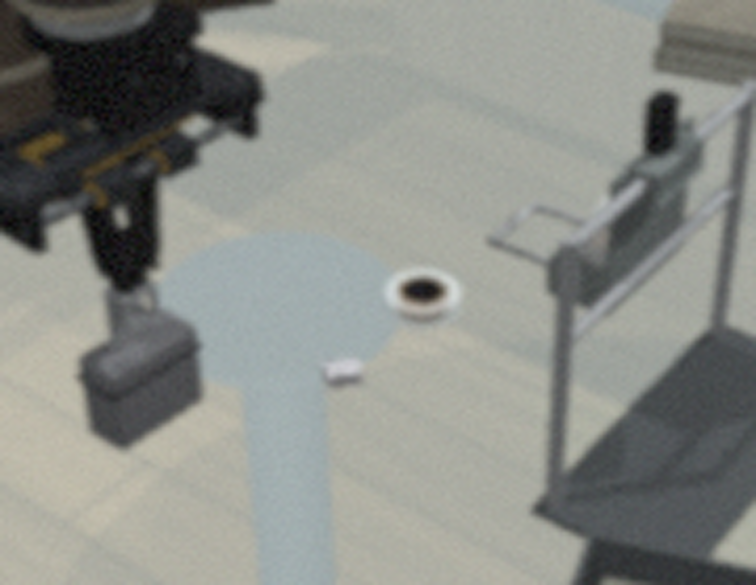

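View pics/top13.png

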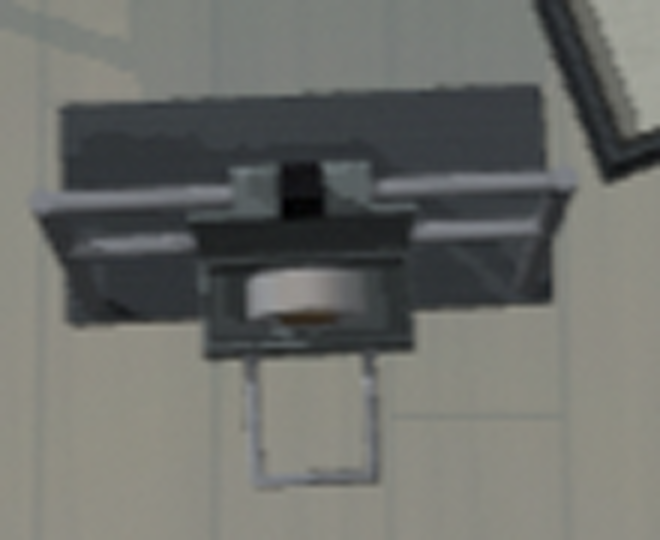

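```bash
python3 - <<'E'
from fit import *
np.set_printoptions(suppress=True)
d=np.load("pics/scene13.npy")
print(proj('scene',[[453.5,-245,90],[453.5,-245,160]]).round())
for roi in((154,210,194,260),(154,214,194,258)):
  for fr in((0,1,2,3),(0,1,2,3,4)):
    r=fit("scene",d,CASE,(453.5,-245.1,88,-.04,0),roi,free=fr,off=-1.5,cap=20);print(r[0].round(3),r[1])
E
```

```text
[[175. 246.]
 [172. 226.]]
[ 452.906 -244.558   88.016   -0.037    0.   ] 2.897978155746228
[ 452.653 -244.819   87.625   -0.022    0.006] 2.8818222322545495
[ 452.809 -244.559   87.916   -0.037    0.   ] 2.871583205576906
[ 452.539 -244.537   87.965   -0.039    0.006] 2.8686610330225126
```

```bash
python3 go.py 470.9 27.2 175 -1.526;  python3 -m crank '[[-8,0,0,0,-0.5,0],[-24,1,1,0,-1,0],[-46,2,2,0,-2,0],[-74,4,4,0,-3,0],[-104,5,6,0,-4,0]]' 0; python3 -m crank '[[-30,1,2,0,-0.2,0],[-60,2,3,0,-0.4,0],[-90,3,5,0,-0.6,0],[-116,4,6,0,-0.8,0],[-136,5,7,0,-1,0]]' 0;python3 go.py 470.9 27.2 175 -1.526
```

```text
t 17.40 pos [ 453.5 -244.8  184.6] rot [-1.5703e+00  9.0000e-04 -1.6150e+00] F [ 0.07  0.61 -2.81] M [-0.04  0.22  0.03] op 0.213 q [-0.62  0.33  1.82  0.    0.99  0.99]
shift [-272.5    9.9    5.3] turn deg [-0.03 -5.1  -0.05]
t: 17.9
eef_pos: [463.8, -139.2, 179.3]
tcp_rot: [-1.571, 0.001, -1.544]
ft_force: [0.3, -0.0, -2.2]
opening: 0.212
t: 18.4
eef_pos: [466.4, -0.5, 174.3]
tcp_rot: [-1.571, 0.002, -1.525]
ft_force: [-0.3, 0.4, -2.0]
opening: 0.21
t 18.40 pos [466.4  -0.5 174.3] rot [-1.5713  0.0017 -1.525 ] F [-0.26  0.37 -2.01] M [-0.12  0.16  0.02] op 0.210 q [-0.14  0.28  1.94  0.    0.92  1.38]
shift [-27.4  -0.7   5.7] turn deg [ 0.03  0.06 -0.1 ]
```

```bash
 python3 -m crank '[[-12,5,2,0,0,0],[-21,11,4,0,0,0],[-26,16,5,0,0,0],[-27.4,18.8,5.7,0,0,0],[-27.4,18.8,5.7,0,0,0]]' 0; python3 -m crank '[[0,0,0,0,0,0],[0,0,0,0,0,0]]' 0;python3 go.py 470.9 27.2 155.4 -1.526
python3 - <<'E'
from h import *
p,d=vision.read_camera("scene");np.save("pics/scene14.npy",d)
cv2.imwrite("pics/scene14.png",cv2.resize(p[120:270,190:330],None,fx=4,fy=4,interpolation=2))
print(proj('scene',[[470,27.6,58],[470,27.6,174],[542.5,27.6,136.4]]))
E
```

```text
t: 18.9
eef_pos: [470.7, 27.1, 155.0]
tcp_rot: [-1.572, 0.002, -1.525]
ft_force: [0.1, 0.7, -2.7]
opening: 0.208
t: 19.1
eef_pos: [470.8, 26.7, 155.1]
tcp_rot: [-1.572, 0.002, -1.526]
ft_force: [0.3, -0.7, -1.8]
opening: 0.211
t 19.10 pos [470.8  26.7 155.1] rot [-1.5721  0.0017 -1.5258] F [ 0.3  -0.68 -1.84] M [-0.08  0.18  0.02] op 0.211 q [-0.08  0.31  1.96  0.    0.88  1.44]
shift [-0.5 -0.3  0.1] turn deg [ 0.08  0.01 -0.1 ]
[[242.60515842 208.07142566]
 [242.62491011 177.50346351]
 [261.90226411 196.67058378]]
```

View pics/scene14.png

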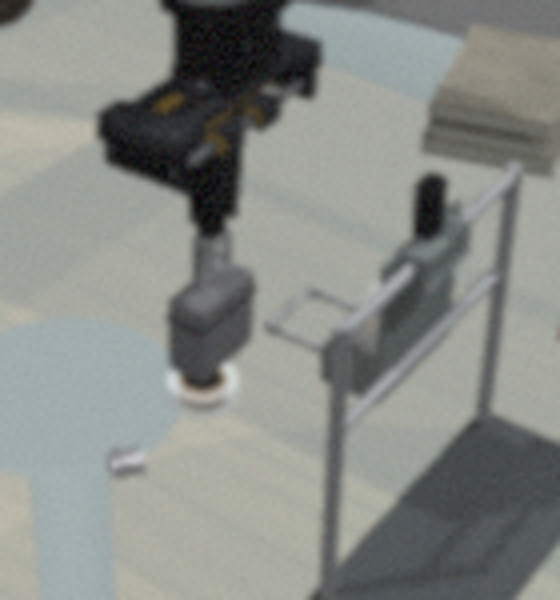

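```bash
python3 - <<'E'
from two import *
np.set_printoptions(suppress=True)
d=np.load("pics/scene14.npy")
for fr in((0,1,2,3),(0,1,2,3,4)):
    r=fit("scene",d,CASE,(470,27,58,.045,0),(227,178,256,216),free=fr,off=-1.5,cap=20);print("case",r[0].round(3),r[1])
s=(657.08,31.37,-2.09,.048)
for _ in range(1):
  c=fit2("scene",d,CADDY,(624.5,31,130,.047,-.021),STAND,s,(256,158,310,215),-1.5);print("caddy scene",c[0].round(3),c[1])
  p=c[0];b=np.array([-82,0,8.]);cp,sp=np.cos(p[4]),np.sin(p[4]);b=np.array([b[0]*cp+b[2]*sp,0,-b[0]*sp+b[2]*cp]);print("bar",p[0]+b[0]*np.cos(p[3]),p[1]+b[0]*np.sin(p[3]),p[2]+b[2])
# direct fit of the loop alone: bar+side wires as an independent object
LOOP=[(-3,3,-31,31,-3,3),(-3,50,-31,-25,-3,3),(-3,50,25,31,-3,3)]
for roi in((255,190,272,204),(257,188,275,204)):
  q=fit("scene",d,LOOP,(542.5,27.6,136.4,.045,-.02),roi,free=(0,1,2),off=-1.5,cap=40);print("loop",q[0].round(2),q[1])
E
```

```text
case [470.439  26.783  57.052   0.059   0.   ] 3.6821811440047028
case [470.247  26.782  57.134   0.053   0.003] 3.677988399009451
caddy scene [624.967  30.627 130.049   0.042  -0.02 ] 3.553863520524776
bar 542.8958739539324 27.137318466607837 136.385907606193
loop [542.94  26.47 135.78   0.04  -0.02] 4.910911716679038
loop [542.19  26.41 135.72   0.04  -0.02] 5.528604114699139
```

```bash
python3 go.py 544.6 26.9 155.1 -1.526; python3 -m crank '[[0,0,-4,0,0,0],[0,0,-12,0,0,0],[0,0,-24,0,0,0],[0,0,-38,0,0,0],[0,0,-50,0,0,0]]' 0; python3 -m crank '[[0,0,-4,0,0,0],[0,0,-4,0,0,0]]' 0; python3 go.py 544.6 26.9 155.1 -1.526
```

```text
t 19.15 pos [470.8  26.7 155.1] rot [-1.5721  0.0017 -1.5257] F [ 1.05 -0.72 -2.11] M [-0.08  0.18 -0.03] op 0.209 q [-0.08  0.31  1.95  0.    0.88  1.44]
shift [ 3.1 -0.1 73.7] turn deg [ 0.07  0.02 -0.1 ]
t: 19.65
eef_pos: [419.2, 24.5, 155.2]
tcp_rot: [-1.572, 0.002, -1.526]
ft_force: [0.4, -1.0, -2.5]
opening: 0.209
t: 19.85
eef_pos: [414.5, 24.3, 155.5]
tcp_rot: [-1.572, 0.002, -1.526]
ft_force: [1.3, 0.0, -2.7]
opening: 0.209
t 19.85 pos [414.5  24.3 155.5] rot [-1.5721  0.0017 -1.5258] F [ 1.31  0.01 -2.75] M [-0.06  0.1  -0.03] op 0.209 q [-0.1   0.23  2.08  0.    0.84  1.42]
shift [  3.2   0.2 130.1] turn deg [ 0.07  0.01 -0.1 ]
```

That was the wrong sign again: tool z points to +x at this yaw. It was a free-air retreat with no contact. From here I'll read the shift before typing each move.

```bash
python3 -m crank '[[0,0,6,0,0,0],[1,0,22,0,0,0],[1,0,44,0,0,0],[2,0,66,0,0,0],[2,0,84,0,0,0]]' 0; python3 -m crank '[[0,0,12,0,0,0],[0,0,20,0,0,0],[0,0,24,0,0,0],[0,0,25,0,0,0]]' 0; python3 go.py 544.6 26.9 155.1 -1.526
```

```text
t: 20.35
eef_pos: [500.5, 26.1, 155.2]
tcp_rot: [-1.571, 0.002, -1.526]
ft_force: [-0.3, 0.4, -2.9]
opening: 0.209
t: 20.75
eef_pos: [525.6, 27.2, 155.0]
tcp_rot: [-1.572, 0.002, -1.526]
ft_force: [-0.6, -0.1, -2.8]
opening: 0.206
t 20.75 pos [525.6  27.2 155. ] rot [-1.5718  0.0017 -1.5257] F [-0.65 -0.08 -2.83] M [-0.02  0.16  0.  ] op 0.206 q [-0.07  0.38  1.83  0.    0.93  1.45]
shift [ 1.1 -0.1 18.9] turn deg [ 0.06  0.02 -0.09]
```

```bash
python3 - <<'E'
from two import *
np.set_printoptions(suppress=True)
p,d=vision.read_camera("scene");np.save("pics/scene15.npy",d)
cv2.imwrite("pics/scene15.png",cv2.resize(p[150:230,220:320],None,fx=7,fy=7,interpolation=2))
s=(657.08,31.37,-2.09,.048)
c=fit2("scene",d,CADDY,(624.8,31,130,.047,-.021),STAND,s,(268,158,310,215),-1.5);print("caddy",c[0].round(3),c[1])
for fr in((0,1,2,3),(0,1,2)):
    r=fit2("scene",d,CASE,(525.2,27,57,.045,0),CADDY,c[0],(244,178,268,213),-1.5,freeA=fr);print("case",r[0].round(3),r[1])
E
```

```text
caddy [624.428  30.899 129.915   0.04   -0.013] 3.5716680971309405
case [525.666  26.612  56.392   0.059   0.   ] 4.324157438062087
case [525.726  26.636  56.419   0.045   0.   ] 4.354928842497237
```

View pics/scene15.png

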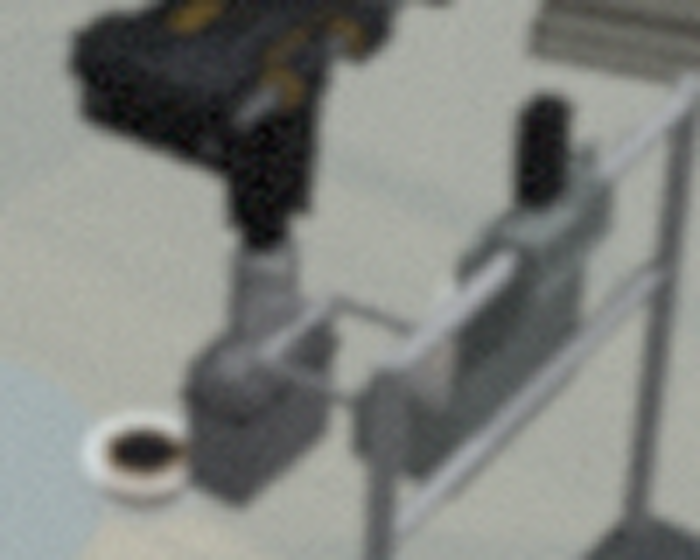

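```bash
python3 -m crank '[[0.5,0,3,0,0,0],[1,0,7,0,0,0],[1,0,11,0,0,0],[1,0,14,0,0,0],[1,0,14,0,0,0]]' 0; python3 go.py 544.1 26.9 155 -1.526
```

```text
t: 21.3
eef_pos: [539.9, 26.8, 155.1]
tcp_rot: [-1.572, 0.002, -1.526]
ft_force: [0.8, 0.1, -1.8]
opening: 0.207
t 21.30 pos [539.9  26.8 155.1] rot [-1.5716  0.0017 -1.5258] F [ 0.76  0.06 -1.77] M [-0.01  0.17 -0.04] op 0.207 q [-0.07  0.4   1.8   0.    0.94  1.45]
shift [0.1 0.1 4.2] turn deg [ 0.04  0.01 -0.1 ]
```

```bash
python3 -m crank '[[0,0,1.5,0,0,0],[0,0,3,0,0,0],[0,0,4.2,0,0,0],[0,0,4.2,0,0,0]]' 0; python3 go.py 544.1 26.9 155 -1.526; python3 - <<'E'
from two import *
np.set_printoptions(suppress=True)
p,d=vision.read_camera("scene");np.save("pics/scene16.npy",d)
cv2.imwrite("pics/scene16.png",cv2.resize(p[150:230,220:320],None,fx=7,fy=7,interpolation=2))
s=(657.08,31.37,-2.09,.048)
c=fit2("scene",d,CADDY,(624.8,31,130,.047,-.021),STAND,s,(275,158,310,215),-1.5);print("caddy",c[0].round(3),c[1])
r=fit2("scene",d,CASE,(544.2,27,57,.045,0),CADDY,c[0],(248,174,273,209),-1.5,freeA=(0,1,2));print("case",r[0].round(3),r[1])
E
```

```text
t: 21.7
eef_pos: [544.1, 27.0, 155.0]
tcp_rot: [-1.572, 0.002, -1.526]
ft_force: [0.5, -0.2, -1.4]
opening: 0.211
t 21.70 pos [544.1  27.  155. ] rot [-1.5716  0.0017 -1.5258] F [ 0.52 -0.18 -1.44] M [-0.05  0.2   0.  ] op 0.211 q [-0.07  0.41  1.79  0.    0.95  1.45]
shift [ 0.1  0.  -0. ] turn deg [ 0.04  0.01 -0.1 ]
caddy [624.745  31.018 129.863   0.042  -0.02 ] 3.4870173348606874
case [544.399  26.733  57.474   0.045   0.   ] 5.441904629722036
```

View pics/scene16.png

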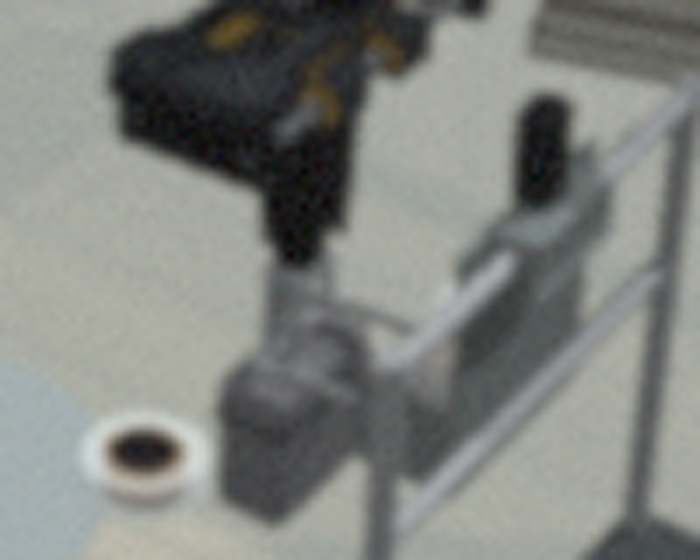

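```bash
python3 -m crank '[[0,2,0,0,0,0],[0,5,0,0,0,0],[0,8,0,0,0,0],[0,10,0,0,0,0],[0,10,0,0,0,0]]' 0; python3 go.py 544.1 26.9 155 -1.526; python3 -m crank '[[0,2,0,0,0,0],[0,4,0,0,0,0],[0,4,0,0,0,0]]' 0; python3 go.py
```

```text
t: 22.25
eef_pos: [543.9, 27.0, 144.6]
tcp_rot: [-1.572, 0.002, -1.526]
ft_force: [-0.3, 0.3, -1.3]
opening: 0.21
t 22.25 pos [543.9  27.  144.6] rot [-1.5723  0.0018 -1.5258] F [-0.27  0.34 -1.26] M [-0.    0.15 -0.05] op 0.210 q [-0.07  0.42  1.8   0.    0.92  1.45]
shift [  0.1 -10.4   0.2] turn deg [ 0.09  0.01 -0.1 ]
t: 22.55
eef_pos: [543.8, 27.1, 140.4]
tcp_rot: [-1.573, 0.002, -1.526]
ft_force: [-0.4, 0.7, -3.1]
opening: 0.208
t 22.55 pos [543.8  27.1 140.4] rot [-1.5725  0.0018 -1.5258] F [-0.4   0.7  -3.09] M [-0.05  0.2  -0.01] op 0.208 q [-0.07  0.43  1.8   0.    0.91  1.45]
```

```bash
python3 -m crank '[[0,1.5,0.2,0,0,0],[0,3,0.2,0,0,0],[0,3,0.2,0,0,0]]' 0; python3 -m crank '[[0,1.5,0,0,0,0],[0,3,0,0,0,0],[0,3,0,0,0,0]]' 0;  python3 -m crank '[[0,1.5,0,0,0,0],[0,3,0,0,0,0],[0,3,0,0,0,0]]' 0; python3 go.py 544.1 26.9 155 -1.526
```

```text
t: 22.85
eef_pos: [544.3, 27.1, 137.4]
tcp_rot: [-1.572, 0.002, -1.526]
ft_force: [1.1, 0.0, -0.9]
opening: 0.209
t: 23.15
eef_pos: [544.5, 27.0, 134.3]
tcp_rot: [-1.571, 0.002, -1.526]
ft_force: [2.1, -0.7, -0.3]
opening: 0.212
t: 23.45
eef_pos: [544.8, 27.0, 131.3]
tcp_rot: [-1.571, 0.002, -1.526]
ft_force: [1.5, 0.1, 0.9]
opening: 0.211
t 23.45 pos [544.8  27.  131.3] rot [-1.5708  0.0016 -1.5259] F [1.54 0.09 0.93] M [ 0.01 -0.38  0.04] op 0.211 q [-0.07  0.44  1.81  0.    0.89  1.45]
shift [  0.1 -23.7  -0.7] turn deg [-0.    0.01 -0.09]
```

```bash
python3 -m crank '[[0,1.5,0,0,0,0],[0,3,0,0,0,0],[0,3,0,0,0,0]]' 0; python3 -m crank '[[0,1.5,0,0,0,0],[0,3,0,0,0,0],[0,3,0,0,0,0]]' 0;  python3 go.py 544.1 26.9 155 -1.526
```

```text
t: 23.75
eef_pos: [545.1, 27.0, 128.4]
tcp_rot: [-1.57, 0.002, -1.526]
ft_force: [3.7, 0.9, 1.4]
opening: 0.215
t: 24.05
eef_pos: [545.4, 27.0, 125.3]
tcp_rot: [-1.569, 0.002, -1.526]
ft_force: [4.1, -0.9, 2.8]
opening: 0.206
t 24.05 pos [545.4  27.  125.3] rot [-1.5695e+00  1.5000e-03 -1.5259e+00] F [ 4.14 -0.87  2.83] M [ 0.02 -0.8   0.01] op 0.206 q [-0.07  0.45  1.82  0.    0.87  1.45]
shift [ -0.  -29.7  -1.3] turn deg [-0.08  0.   -0.09]
```

```bash
python3 -m crank '[[0,1,0,0,0,0],[0,2,0,0,0,0],[0,2,0,0,0,0]]' 0; python3 go.py;  python3 -m crank '[[0,1,0,0,0,0],[0,2,0,0,0,0],[0,2,0,0,0,0]]' 0;  python3 go.py 544.1 26.9 155 -1.526; python3 - <<'E'
from two import *
np.set_printoptions(suppress=True)
p,d=vision.read_camera("scene");np.save("pics/scene17.npy",d)
cv2.imwrite("pics/scene17.png",cv2.resize(p[150:230,220:320],None,fx=7,fy=7,interpolation=2))
s=(657.08,31.37,-2.09,.048)
c=fit2("scene",d,CADDY,(624.8,31,130,.047,-.021),STAND,s,(278,158,310,215),-1.5);print("caddy",c[0].round(3),c[1])
r=fit2("scene",d,CASE,(545.5,27,23,.045,0),CADDY,c[0],(248,185,275,219),-1.5,freeA=(0,1,2,4));print("case",r[0].round(3),r[1])
E
```

```text
t: 24.35
eef_pos: [544.5, 27.0, 122.8]
tcp_rot: [-1.572, 0.002, -1.526]
ft_force: [0.6, -0.4, -0.7]
opening: 0.207
t 24.35 pos [544.5  27.  122.8] rot [-1.5718  0.0017 -1.5258] F [ 0.61 -0.44 -0.68] M [-0.08  0.06 -0.06] op 0.207 q [-0.07  0.45  1.82  0.    0.87  1.45]
t: 24.65
eef_pos: [543.6, 27.1, 120.3]
tcp_rot: [-1.574, 0.002, -1.526]
ft_force: [-1.5, -0.1, -0.3]
opening: 0.209
t 24.65 pos [543.6  27.1 120.3] rot [-1.5739  0.0019 -1.5258] F [-1.49 -0.06 -0.34] M [-0.09  0.38  0.05] op 0.209 q [-0.07  0.45  1.82  0.    0.87  1.45]
shift [  0.1 -34.7   0.4] turn deg [ 0.18  0.01 -0.11]
caddy [625.191  31.064 129.556   0.042  -0.037] 4.07733299614972
case [543.193  24.163  21.526   0.045   0.008] 6.340148000239523
```

View pics/scene17.png

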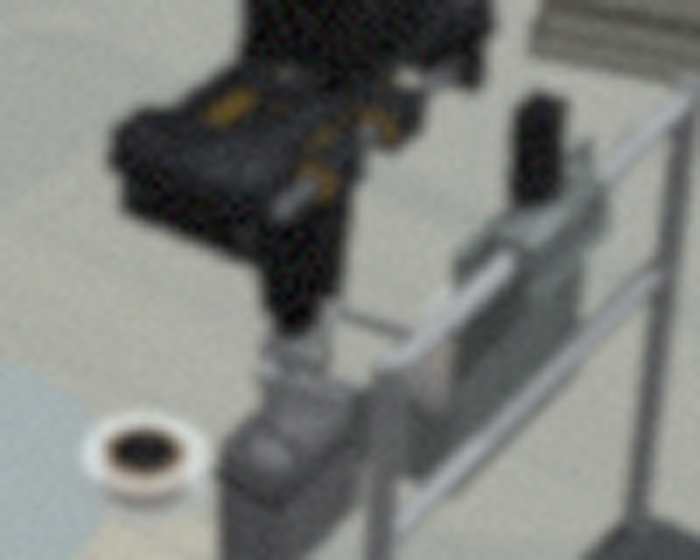

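Force built to about 6 N and then dropped sharply between z = 125.3 and 122.8, which looks like the snap. I'll press a little further to confirm a hard seat.

```bash
python3 -m crank '[[0,1,0.4,0,0,0],[0,2,0.4,0.1,0,0],[0,2,0.4,0.1,0,0]]' 0; python3 go.py;  python3 -m crank '[[0,1,0,0,0,0],[0,2,0,0,0,0],[0,2,0,0,0,0]]' 0;  python3 go.py 544.1 26.9 155 -1.526
```

```text
t: 25.0
eef_pos: [543.8, 27.1, 118.3]
tcp_rot: [-1.572, 0.002, -1.526]
ft_force: [-2.2, -0.2, 2.1]
opening: 0.209
t 25.00 pos [543.8  27.1 118.3] rot [-1.5725  0.0019 -1.5258] F [-2.17 -0.23  2.08] M [-0.08  0.52  0.04] op 0.209 q [-0.07  0.46  1.83  0.    0.86  1.45]
t: 25.3
eef_pos: [544.0, 27.1, 116.3]
tcp_rot: [-1.572, 0.002, -1.526]
ft_force: [-1.6, 0.1, 2.8]
opening: 0.208
t 25.30 pos [544.   27.1 116.3] rot [-1.5721  0.0019 -1.5258] F [-1.6   0.1   2.77] M [-0.06  0.31 -0.01] op 0.208 q [-0.07  0.46  1.83  0.    0.86  1.45]
shift [  0.1 -38.7   0. ] turn deg [ 0.07  0.01 -0.11]
```

```bash
python3 -m crank '[[0,1,0,0,0,0],[0,2,0,0,0,0],[0,2,0,0,0,0]]' 0; python3 go.py;  python3 -m crank '[[0,1,0,0,0,0],[0,2,0,0,0,0],[0,2,0,0,0,0]]' 0;  python3 go.py 544.1 26.9 155 -1.526
```

```text
t: 25.6
eef_pos: [544.3, 27.1, 114.4]
tcp_rot: [-1.571, 0.002, -1.526]
ft_force: [0.2, -0.1, 4.3]
opening: 0.209
t 25.60 pos [544.3  27.1 114.4] rot [-1.5714  0.0019 -1.5259] F [ 0.19 -0.05  4.3 ] M [-0.02  0.16 -0.02] op 0.209 q [-0.07  0.46  1.83  0.    0.85  1.45]
t: 25.9
eef_pos: [544.6, 27.1, 112.5]
tcp_rot: [-1.571, 0.002, -1.526]
ft_force: [0.0, 0.7, 5.8]
opening: 0.211
t 25.90 pos [544.6  27.1 112.5] rot [-1.5706  0.0018 -1.5259] F [0.   0.66 5.81] M [-0.01  0.15  0.02] op 0.211 q [-0.07  0.46  1.83  0.    0.85  1.45]
shift [  0.1 -42.5  -0.5] turn deg [-0.01  0.01 -0.1 ]
```

```bash
python3 -m crank '[[0,1,0,0,0,0],[0,1.5,0,0,0,0],[0,1.5,0,0,0,0]]' 0; python3 go.py;  python3 -m crank '[[0,1,0,0,0,0],[0,1.5,0,0,0,0],[0,1.5,0,0,0,0]]' 0;  python3 go.py 544.1 26.9 155 -1.526
```

```text
t: 26.2
eef_pos: [544.9, 27.1, 111.2]
tcp_rot: [-1.57, 0.002, -1.526]
ft_force: [-0.9, 0.4, 6.3]
opening: 0.21
t 26.20 pos [544.9  27.1 111.2] rot [-1.5698  0.0018 -1.5259] F [-0.87  0.39  6.27] M [-0.04  0.3  -0.05] op 0.210 q [-0.07  0.47  1.83  0.    0.84  1.45]
t: 26.5
eef_pos: [545.2, 27.1, 110.0]
tcp_rot: [-1.569, 0.002, -1.526]
ft_force: [-0.8, -0.5, 8.0]
opening: 0.209
t 26.50 pos [545.2  27.1 110. ] rot [-1.569   0.0017 -1.5259] F [-0.85 -0.53  7.95] M [-0.03  0.33 -0.05] op 0.209 q [-0.07  0.47  1.83  0.    0.84  1.45]
shift [  0.1 -45.   -1. ] turn deg [-0.1   0.01 -0.1 ]
```

Loop force rose linearly at about 0.65 N/mm to about 10 N with no second snap, so the bar is against the roof. Ease up to zero tool load and look.

```bash
python3 -m crank '[[0,-3,-0.3,0,0,0],[0,-6,-0.6,0,0,0],[0,-9,-0.9,-0.1,0,0],[0,-11.5,-1,-0.1,0,0],[0,-11.5,-1,-0.1,0,0]]' 0; python3 go.py 544.1 26.9 121.5 -1.526; python3 - <<'E'
from two import *
np.set_printoptions(suppress=True)
p,d=vision.read_camera("scene");np.save("pics/scene18.npy",d)
cv2.imwrite("pics/scene18.png",cv2.resize(p[150:230,220:320],None,fx=7,fy=7,interpolation=2))
p,dt=vision.read_camera("top");np.save("pics/top18.npy",dt)
s=(657.08,31.37,-2.09,.048)
c=fit2("scene",d,CADDY,(624.8,31,130,.047,-.021),STAND,s,(278,158,310,215),-1.5);print("caddy",c[0].round(3),c[1])
r=fit2("scene",d,CASE,(544.5,27,24,.045,0),CADDY,c[0],(248,185,275,219),-1.5,freeA=(0,1,2,4));print("case",r[0].round(3),r[1])
E
```

```text
t: 27.0
eef_pos: [544.2, 27.1, 121.5]
tcp_rot: [-1.571, 0.002, -1.526]
ft_force: [-1.5, 0.1, -0.6]
opening: 0.207
t 27.00 pos [544.2  27.1 121.5] rot [-1.5707  0.0017 -1.5259] F [-1.55  0.14 -0.63] M [-0.08  0.41 -0.02] op 0.207 q [-0.07  0.45  1.82  0.    0.87  1.45]
shift [ 0.2 -0.  -0.1] turn deg [-0.   0.  -0.1]
caddy [624.934  31.05  129.654   0.043  -0.036] 4.007120340039903
case [542.641  25.875  22.616   0.045   0.023] 5.9182634678956925
```

View pics/scene18.png

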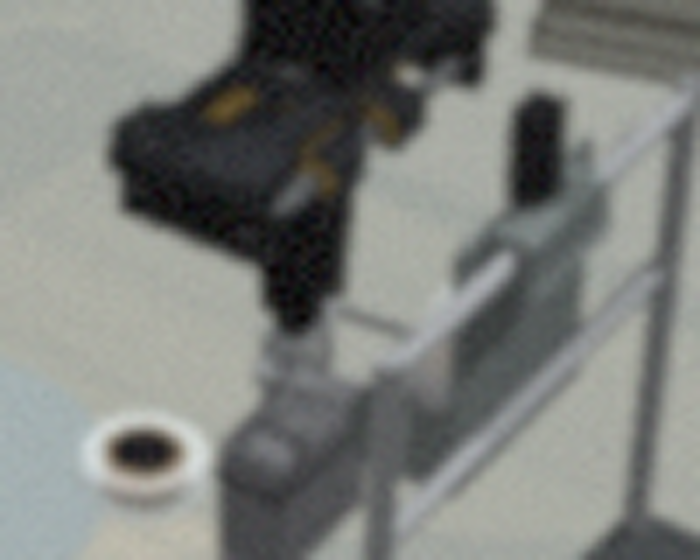

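```bash
python3 -m crank '[[0,0.8,-0.6,0,0,0],[0,0.8,-1,0,0,0],[0,0.8,-1,0,0,0]]' 0; python3 go.py
```

```text
t: 27.4
eef_pos: [543.5, 27.0, 120.5]
tcp_rot: [-1.57, 0.002, -1.526]
ft_force: [1.9, 0.5, 0.3]
opening: 0.211
t 27.40 pos [543.5  27.  120.5] rot [-1.57    0.0017 -1.526 ] F [1.87 0.49 0.27] M [-0.05 -0.15 -0.03] op 0.211 q [-0.07  0.45  1.83  0.    0.86  1.45]
```

```bash
python3 -m crank '[[0,0,0.6,0,0,0],[0,0,0.6,0,0,0]]' 0; python3 go.py; python3 -m crank '[[0,0,0,0,0,0],[0,0,0,0,0,0],[0,0,0,0,0,0],[0,0,0,0,0,0],[0,0,0,0,0,0]]' 0.32; python3 -m crank '[[0,0,0,0,0,0],[0,0,0,0,0,0]]' 0.45; python3 go.py; python3 - <<'E'
from two import *
np.set_printoptions(suppress=True)
p,d=vision.read_camera("scene");np.save("pics/scene19.npy",d)
cv2.imwrite("pics/scene19.png",cv2.resize(p[150:230,220:320],None,fx=7,fy=7,interpolation=2))
s=(657.08,31.37,-2.09,.048)
c=fit2("scene",d,CADDY,(624.8,31,130,.047,-.021),STAND,s,(278,158,310,215),-1.5);print("caddy",c[0].round(3),c[1])
r=fit2("scene",d,CASE,(544.5,27,24,.045,0),CADDY,c[0],(248,185,275,219),-1.5,freeA=(0,1,2,4));print("case",r[0].round(3),r[1])
E
```

```text
t: 27.6
eef_pos: [543.8, 27.0, 120.4]
tcp_rot: [-1.571, 0.002, -1.526]
ft_force: [-1.6, -0.1, 0.4]
opening: 0.21
t 27.60 pos [543.8  27.  120.4] rot [-1.5709  0.0017 -1.5259] F [-1.56 -0.15  0.36] M [-0.06  0.36  0.02] op 0.210 q [-0.07  0.45  1.83  0.    0.86  1.45]
t: 28.1
eef_pos: [543.8, 27.0, 120.4]
tcp_rot: [-1.571, 0.002, -1.526]
ft_force: [0.4, -0.5, -0.3]
opening: 0.318
t: 28.3
eef_pos: [543.8, 27.0, 120.4]
tcp_rot: [-1.571, 0.002, -1.526]
ft_force: [-0.4, -0.3, -0.9]
opening: 0.426
t 28.30 pos [543.8  27.  120.4] rot [-1.5708  0.0017 -1.5259] F [-0.44 -0.28 -0.91] M [-0.08  0.18  0.08] op 0.426 q [-0.07  0.45  1.83  0.    0.86  1.45]
caddy [625.086  30.931 129.62    0.044  -0.037] 4.191580572193458
case [542.562  26.937  21.89    0.045   0.01 ] 6.91432453713043
```

View pics/scene19.png

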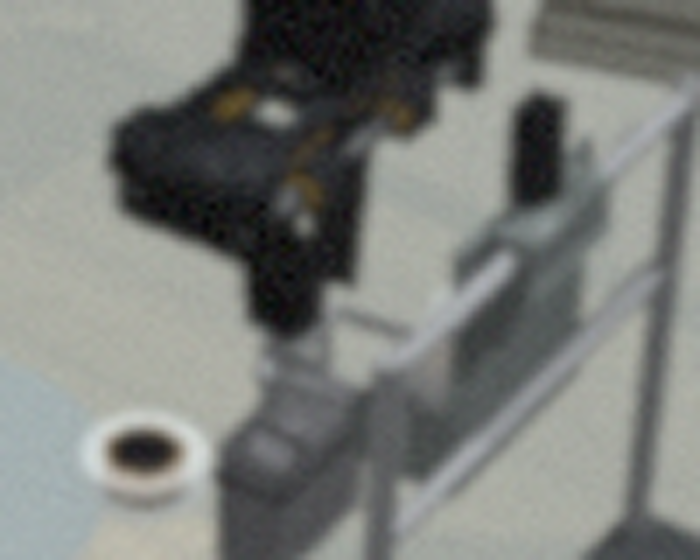

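Case stays hanging. Now raise the gripper clear (tool −y is up), then back toward the robot.

```bash
python3 -m crank '[[0,-4,0,0,0,0],[0,-14,0,0,0,0],[0,-28,0,0,0,0],[0,-46,0,0,0,0],[0,-66,0,0,0,0]]' 0.5; python3 -m crank '[[0,-22,0,0,0,0],[0,-46,0,0,0,0],[0,-66,0,0,0,0],[0,-80,0,0,0,0],[0,-80,0,0,0,0]]' 0.5; python3 go.py 420 -150 300 -1.526; 
```

```text
t: 28.85
eef_pos: [543.7, 26.9, 187.7]
tcp_rot: [-1.571, 0.002, -1.526]
ft_force: [-0.4, 0.6, 1.2]
opening: 0.494
t: 29.35
eef_pos: [544.4, 26.7, 270.3]
tcp_rot: [-1.567, 0.001, -1.526]
ft_force: [0.7, 0.2, -0.6]
opening: 0.501
t 29.35 pos [544.4  26.7 270.3] rot [-1.5667e+00  1.2000e-03 -1.5259e+00] F [ 0.71  0.2  -0.62] M [-0.07  0.16  0.01] op 0.501 q [-0.07  0.29  1.63  0.    1.21  1.45]
shift [ 170.9  -30.5 -132.1] turn deg [-0.23  0.01 -0.07]
```

```bash
python3 -m crank '[[15,-3,-12,0,0,0],[45,-8,-35,0,0,0],[85,-15,-66,0,0,0],[125,-22,-96,0,0,0],[160,-28,-124,0,0,0]]' 0.5; python3 -m crank '[[0,0,0,0,0,0],[0,0,0,0,0,0],[0,0,0,0,0,0]]' 0.5; python3 go.py; python3 - <<'E'
from two import *
np.set_printoptions(suppress=True)
p,d=vision.read_camera("scene");np.save("pics/scene20.npy",d)
cv2.imwrite("pics/scene20.png",cv2.resize(p[130:230,220:330],None,fx=5.8,fy=5.8,interpolation=2))
p,dt=vision.read_camera("top");np.save("pics/top20.npy",dt);cv2.imwrite("pics/top20.png",cv2.resize(p[115:215,190:300],None,fx=5.8,fy=5.8,interpolation=2))
s=(657.08,31.37,-2.09,.048)
c0=(624.9,31,129.6,.044,-.036)
for k in range(2):
    r=fit2("scene",d,CASE,(544,27,24,.045,0),STAND+[],s,(248,165,275,219),-1.5,freeA=(0,1,2,3,4));print("case",r[0].round(3),r[1]); break
c=fit2("scene",d,CADDY,c0,STAND,s,(278,152,310,215),-1.5);print("caddy",c[0].round(3),c[1])
r=fit2("scene",d,CASE,(544,27,24,.045,0),CADDY,c[0],(248,165,275,219),-1.5,freeA=(0,1,2,3,4));print("case",r[0].round(3),r[1])
t=(656.43,32.6,-.4,.045)
c=fit2("top",dt,CADDY,(624,31.5,132,.045,-.035),STAND,t,(215,130,275,179),.4);print("caddy top",c[0].round(3),c[1])
r=fit2("top",dt,CASE,(544,27,25,.045,0),CADDY,c[0],(228,178,262,205),.4,freeA=(0,1,2,3,4));print("case top",r[0].round(3),r[1])
E
```

```text
t: 29.85
eef_pos: [426.1, -139.8, 297.4]
tcp_rot: [-1.567, 0.001, -1.525]
ft_force: [1.1, -1.1, 0.5]
opening: 0.502
t: 30.15
eef_pos: [426.3, -139.1, 297.1]
tcp_rot: [-1.568, 0.002, -1.525]
ft_force: [0.1, -0.9, -0.2]
opening: 0.496
t 30.15 pos [ 426.3 -139.1  297.1] rot [-1.5675  0.0018 -1.525 ] F [ 0.08 -0.92 -0.15] M [-0.08  0.21  0.02] op 0.496 q [-0.47  0.12  1.79  0.    1.23  1.06]
case [542.969  26.748  22.165   0.054   0.007] 4.364053264281239
caddy [624.778  30.917 129.746   0.043  -0.033] 3.9537155324011497
case [542.844  26.983  21.991   0.052   0.008] 3.961169304381356
caddy top [624.151  31.735 132.593   0.044  -0.035] 2.937913797393807
case top [541.973  27.602  24.413   0.056   0.007] 2.784308083877633
```

View pics/scene20.png

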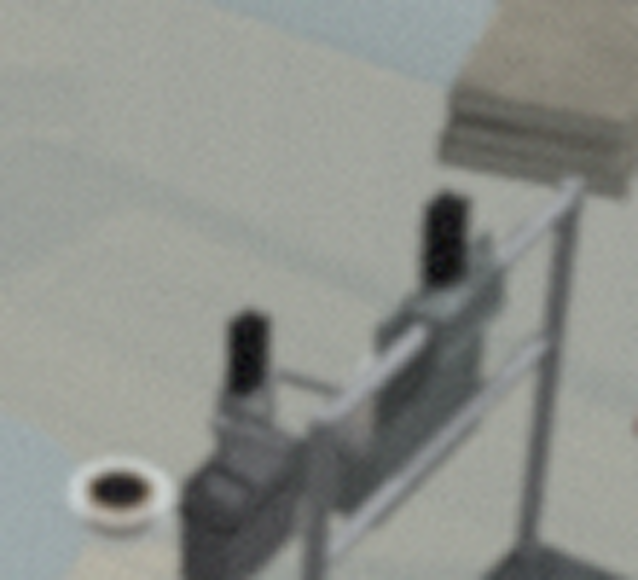

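View pics/top20.png

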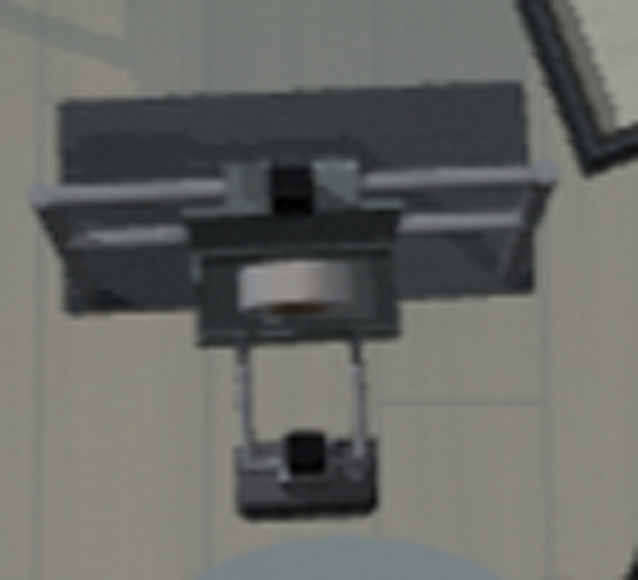

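```bash
python3 - <<'E'
from fit import *
d0=np.load("pics/top0.npy");d1=np.load("pics/top20.npy")
for n,(u,v) in dict(stapler=(151,150),tape_a=(104,182),tape_b=(239,229),ramekin=(360,148),bulldog=(394,183),sharp=(273,226)).items():
    print(n,np.abs(d0[v-8:v+8,u-8:u+8]-d1[v-8:v+8,u-8:u+8]).mean().round(2))
from cell import job
print(job.job_done())
E
```

```text
stapler 19.07
tape_a 8.57
tape_b 18.77
ramekin 3.15
bulldog 19.08
sharp 134.17
the job is handed in; nothing more can be done
None
```

```bash
python3 - <<'E'
import numpy as np
a=np.load("pics/top0.npy");b=np.load("pics/top20.npy");s=np.load("pics/top18.npy")
for n,(u,v) in dict(stapler=(151,150),tape_a=(104,182),tape_b=(239,229),ramekin=(360,148),bulldog=(394,183),sharp=(273,226)).items():
    A,B=[x[v-8:v+8,u-8:u+8] for x in(a,b)]; k=(A>0)&(B>0); print(n,"median",np.median(abs(A-B)[k]).round(2),"p90",np.percentile(abs(A-B)[k],90).round(1),"dropouts",int((~k).sum()))
E
```

```text
stapler median 2.8 p90 6.7 dropouts 3
tape_a median 2.84 p90 6.6 dropouts 1
tape_b median 2.66 p90 6.5 dropouts 3
ramekin median 2.6 p90 6.6 dropouts 0
bulldog median 2.86 p90 5.8 dropouts 3
sharp median 4.04 p90 450.8 dropouts 2
```

The caddy is hung on the upper rail and let go. The case is snapped onto its loop and let go, and I handed the job in at about t = 30 s. No verdict was reported.

- **Caddy:** it hangs by its lip and leans on the lower rail at about 2° (0.035 rad), near the middle of the rail. Both cameras agree on this.
- **Snap:** the force on the tool built to about 6 N and dropped sharply. It then rose linearly at about 0.65 N/mm up to about 10 N with no second drop, so I read the hook as home. That is below the 16 N limit.
- **Case at the end:** it hangs free about 24 mm above the table, within 1° of upright. I measured the bar at 110 to 111 mm of the case, where the seat is at 108. The roof makes 110 impossible, so I put the extra 2 to 3 mm down to camera error. An unsnapped bar would sit near 100 mm.
- **Other things on the table:** depth is unchanged within noise at five of the six. The sharpener was partly hidden by the arm in the last view, so only part of that check holds. The scripted depth check I ran just before handing in had been thrown off by missing depth pixels. I redid it from the saved pictures afterwards.
- **Disagreement:** the real fingertips sit about 30 mm above the reported TCP. I found this in the pictures and allowed for it.
- **Mistakes:** I typed the wrong sign on two moves. Both ran in free air and touched nothing.

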